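# Find the gauge blade that fits under the transducer

## Robot

A 6-joint arm with a two-finger parallel gripper is mounted at the origin on a cart in front of the work surface, level with it; the furniture and walls round the work are solid. World frame = base frame: x ahead of the robot, y to its left, z up, the work surface at z = 0. Lengths are in m, angles in degrees, forces in N, time in s.
With the tool pointing down it reaches from about 0.3 to 0.75 m from the base axis. Payload 8.5 kg.
Tool frame: the origin (TCP) lies midway between the tips of the shut fingers; the grasp point (between the pads) lies 19 mm behind it (env.grip_depth is the distance from the TCP to the grasp point, in m); x points along the fingers, y is the direction in which the jaws open and shut, and the axes are right-handed (so a half turn about x gives the same grasp; the last joint's range is limited). The gripper opens to 85 mm and grips with 20 to 120 N. Pads are 22 mm wide; open, the fingers measure 114 mm over their backs; the gripper's body (76 mm by 85 mm) begins 54 mm behind the grasp point. The pads swing forward as they close: fully open they stand 13 mm farther back than shut.
Start: joints at [61.92, 21.807, 74.336, -0, 83.858, -12.336], TCP at [0.149, 0.529, 0.231] pointing down, gripper open.
Joint ranges: [-178.18, 178.18], [-50.72, 133.34], [12.68, 142.11], [-81.47, 261.47], [9.98, 163.14], [-165.26, 165.26]. Speed limits (degrees/s): [136.94, 136.94, 180, 180, 180, 180].

## Interface

Orientations are given as a 3x3 rotation matrix whose columns are the frame's x, y, z axes.
In Python, from rig import env gives the robot as it stands.
- The arm moves only by the tool play_rows, never from a script. Its arguments are lists of equal length, an entry for each row: "travel": the shift along the world's x, y, z in cm, a list of three; "rotation": the turn, a rotation vector about the world's x, y, z in rad, a list of three; "claw": the finger opening in cm, from 0 to 8.54. A call has 1 to 12 rows; each row shifts and turns the pose as measured when the row begins; what a row does not reach is not made up. A row lasts 1/12 s, in which the tool goes at most 41.7 mm and 7.16 degrees, less where a joint would pass 70% of its speed; a pose out of reach is approached as far as the arm can. A call is refused whole if a number of a shift passes 4.17 or a number of a turn 0.125, either way. A call with a gripper value outside its range is refused whole. The fingers move at their own pace and stop on an object; "squeeze" is the grip in N (left out, the last holds). Time passes only in rows, so rows that do not move let the fingers close. It gives the time, the measured TCP pose, the force and the opening at its end, in the units of the state.
- env.observe(): the state, without advancing time (a new reading comes with each control period).
- env.get_image(name): name is "scene" or "top" or "wrist"; returns the picture (480x640x3 uint8, red, green, blue); there is no depth.
- env.camera_info(name): a dict with "vertical_fov" (degrees; the focal length in pixels is half the picture's height over the tangent of half this angle, whatever the lens; pixels are square), "cx", "cy" (the principal point, pixels), "eye" and "rotation" of the camera in the world. Camera axes: x right, y down, z forward; pixel columns grow to the right and rows downward; lengths in m; the calibration is good to about 2 mm. The wrist camera is an equidistant fisheye: a pixel r from the principal point sees the ray r / f radians off the axis. A picture is of the moment at which its call begins: read the wrist's pose just before it. camera_info takes no time and is no camera call; for the wrist camera it gives the pose at the moment of the call.
- env.close_job(): hands the job in, once; it reports no verdict.
The state is a dict: "time_s": time; "q": joint angles; "qvel": joint speeds; "joint_efforts": joint torques, N m; "position": TCP position; "tool_rot": TCP orientation; "ft_force": force on the tool from outside, world axes, zero at the start; "wrist_torque": the same for the moment, N m; "grip_width": finger opening in m.
Only numpy, scipy, OpenCV 4.12 (cv2) and the standard library are available. Lean on these libraries where they do the work, as an engineer would, in place of code of your own. Each camera call takes 0.05 s, during which the arm holds its last target.

## Task

The transducer's spring plunger is to be zeroed on one of the three gauge blades, and only feel tells which: try them in the gap between plate and plunger until you have one that slides in with a firm drag, neither loose nor blocked. Leave it lying flat on the plate with its scribed line under the plunger and the plunger resting on it, and lay the others flat on the bench; never force a blade that stops, and do not disturb the things lying about.

Things in the scene. Friction and masses are not known exactly. Their poses are not given: they have to be found in the camera images.
- stand: comparator stand fixed to the table: grey base, steel column 163 mm high at its rear. Origin on the table under the axis of the transducer's plunger; +x from the open front to the column, 67 mm behind that axis. Base reaches 70 mm to the front (-x), 96 mm to the rear, 58 mm to the sides. The clamped arm is 45 to 105 mm above the plate, reaching 18 mm before the axis
- plate: flat ground steel plate on the stand, its top 32 mm above the table. Origin on its top face under the plunger's axis, axes as stand; it reaches 67 mm to the front (-x), 39 mm to the rear, 46 mm to the sides
- gap (a point): the plate's origin again. Over it hangs the plunger's domed steel nose, 17 mm across, 5.5 to 12.6 mm above the plate (not measured). Its spring gives 3.2 to 3.8 N over 2.9 mm of upward travel to a hard stop. A blade that fits lifts it with its bevel: 5 to 14 N of push, then 2 to 5 N of drag to move it; a loose one drags under 1 N; a blocked one stops well short
- gauge_1: gauge blade with one brass rivet on its handle, 171 mm long, lying flat: black handle 62 x 22 x 18 mm, steel blade 20 mm wide and 8 mm thick; undersides level. 0.16 kg. Origin on the underside below the middle of the handle, +x to the tip (x = 140 mm; blade from 31 mm; its top bevels down 3.5 mm over the last 20 mm), z up; centre of mass about x = 50 mm
- gauge_1_mark (a point): on the underside of gauge_1's blade below the line scribed across it, 110 mm from its origin, 30 mm from its tip
- gauge_2: gauge blade with two brass rivets on its handle, 171 mm long, lying flat: black handle 62 x 22 x 18 mm, steel blade 20 mm wide and 10.5 mm thick; undersides level. 0.16 kg. Origin on the underside below the middle of the handle, +x to the tip (x = 140 mm; blade from 31 mm; its top bevels down 3.5 mm over the last 20 mm), z up; centre of mass about x = 50 mm
- gauge_2_mark (a point): on the underside of gauge_2's blade below the line scribed across it, 110 mm from its origin, 30 mm from its tip
- gauge_3: gauge blade with three brass rivets on its handle, 171 mm long, lying flat: black handle 62 x 22 x 18 mm, steel blade 20 mm wide and 13 mm thick; undersides level. 0.16 kg. Origin on the underside below the middle of the handle, +x to the tip (x = 140 mm; blade from 31 mm; its top bevels down 3.5 mm over the last 20 mm), z up; centre of mass about x = 50 mm
- gauge_3_mark (a point): on the underside of gauge_3's blade below the line scribed across it, 110 mm from its origin, 30 mm from its tip
- bar_magnet: bar magnet 81 x 15 x 11 mm, loose on the table, to be left alone; origin below its middle
- pocket_compass: round black compass, 48 mm across, 12 mm high, loose on the table, to be left alone; origin below its middle
- spirit_level: small spirit level 80 x 14 x 14 mm, loose on the table, to be left alone; origin below its middle
There are look-alikes about, which are no part of the job. Leave any purple look-alike of the gauge_1 alone.

How it is judged (in metres and radians):
At the end, for the whole second after the job is handed in: one gauge lies flat on the plate (within 2 mm, 0.06 rad), its mark within 12 mm of the plunger's axis, held between plunger and plate with over 1.5 N on either; the two others lie flat on the bench (within 5 mm, 0.08 rad); all at rest (((horizontal distance between gauge_1_mark and plate below 0.012 m and z of gauge_1_mark in the frame of plate between -0.002 and 0.002 m and angle between gauge_1's own z axis and vertical below 0.06 rad and contact force between each of stand, plate and gauge_1 above 1.5 N and height (world z) of each of gauge_2, gauge_2_mark, gauge_3, gauge_3_mark below 0.005 m and angle between each of gauge_2, gauge_3's own z axis and vertical below 0.08 rad) or (horizontal distance between gauge_2_mark and plate below 0.012 m and z of gauge_2_mark in the frame of plate between -0.002 and 0.002 m and angle between gauge_2's own z axis and vertical below 0.06 rad and contact force between each of stand, plate and gauge_2 above 1.5 N and height (world z) of each of gauge_1, gauge_1_mark, gauge_3, gauge_3_mark below 0.005 m and angle between each of gauge_1, gauge_3's own z axis and vertical below 0.08 rad) or (horizontal distance between gauge_3_mark and plate below 0.012 m and z of gauge_3_mark in the frame of plate between -0.002 and 0.002 m and angle between gauge_3's own z axis and vertical below 0.06 rad and contact force between each of stand, plate and gauge_3 above 1.5 N and height (world z) of each of gauge_1, gauge_1_mark, gauge_2, gauge_2_mark below 0.005 m and angle between each of gauge_1, gauge_2's own z axis and vertical below 0.08 rad)) and linear speed of each of gauge_1, gauge_2, gauge_3 below 0.02 m/s); the robot touches nothing.
It fails at once if a blade is forced against the transducer (more than 40 N) (contact force between stand and gauge_1 above 40 N or contact force between stand and gauge_2 above 40 N or contact force between stand and gauge_3 above 40 N).
It fails at once if the magnet, compass or spirit level is disturbed (moved 20 mm) (distance of any of bar_magnet, pocket_compass, spirit_level from where it was at the start of the episode above 0.02 m).
It also fails if it takes over 67 s, if anything falls off the work surface, if the arm or the gripper's body presses on something with over 40 N, if the wrist force passes 120 N, or if a joint passes its speed limit or range.

## Working session

There is one attempt and no reset: what is moved stays moved. The work goes in short steps, Python scripts to look and compute and a tool call to move; the robot and the scene stay as the last step left them, time stands still between calls to the robot, and variables do not carry over. Pictures are saved under pics/ and viewed, and the job is handed in when it is done.

Besides the shell and the picture viewer there is one more tool, called after ">>>" as name(argument=value, ...) on one line, values as JSON. play_rows: Moves the arm, as the interface text tells. Its arguments: {"type":"object","properties":{"travel":{"type":"array","items":{"type":"array","items":{"type":"number"}}},"rotation":{"type":"array","items":{"type":"array","items":{"type":"number"}}},"claw":{"type":"array","items":{"type":"number"}},"squeeze":{"type":"number"}},"required":["travel","rotation","claw"]}

```bash
ls; mkdir -p pics
python3 - <<'E'
from rig import env
import cv2
for n in ["scene","top","wrist"]:
    i=env.camera_info(n); print(n,i)
    cv2.imwrite(f"pics/{n}0.png",env.get_image(n)[:,:,::-1])
print(env.observe())
E
```

```text
pics
scene {'vertical_fov': 47.797836889927964, 'cx': 321.87032863681935, 'cy': 233.00549977288895, 'eye': array([-0.20293976, -0.67190699,  0.88651857]), 'rotation': array([[ 0.65360299, -0.48044521,  0.58478674],
       [-0.75683244, -0.41775677,  0.50267677],
       [ 0.00278997, -0.77113662, -0.6366636 ]])}
top {'vertical_fov': 47.457515290530374, 'cx': 310.7002830372968, 'cy': 236.34849112899772, 'eye': array([ 0.41493565, -0.01188183,  1.19113722]), 'rotation': array([[ 0.0098849 , -0.99355974,  0.11287748],
       [-0.99994403, -0.00939576,  0.00486449],
       [-0.0037726 , -0.11291925, -0.99359701]])}
wrist {'vertical_fov': 65.70646984690485, 'cx': 318.4471906622945, 'cy': 241.35043171780205, 'eye': array([0.07619631, 0.54961215, 0.37395751]), 'rotation': array([[ 0.27022272,  0.91926439,  0.28623883],
       [ 0.96279614, -0.25744566, -0.0821299 ],
       [-0.00180814,  0.29778301, -0.95463187]])}
{'time_s': 0.15, 'q': array([ 6.19197477e+01,  2.18323503e+01,  7.43716906e+01, -1.24779418e-03,
        8.38597709e+01, -1.23355706e+01]), 'qvel': array([ 0.08973882, -0.06991484, -0.12089295,  0.00227998,  0.14253276,
       -0.0266952 ]), 'joint_efforts': array([ 2.41886708e-03, -4.48627961e+01, -2.31345338e+01, -1.46923726e-04,
        3.81437800e-03,  2.98543398e-05]), 'position': array([0.14913934, 0.52915724, 0.23086966]), 'tool_rot': array([[-5.05134859e-04,  2.71348582e-01,  9.62481008e-01],
       [-9.92820105e-04,  9.62480521e-01, -2.71348966e-01],
       [-9.99999380e-01, -1.09263832e-03, -2.16782134e-04]]), 'ft_force': array([0.88288181, 0.02742518, 0.39440385]), 'wrist_torque': array([-0.01490343, -0.00496925,  0.0044352 ]), 'grip_width': 0.08509588199846786}
```

View pics/top0.png

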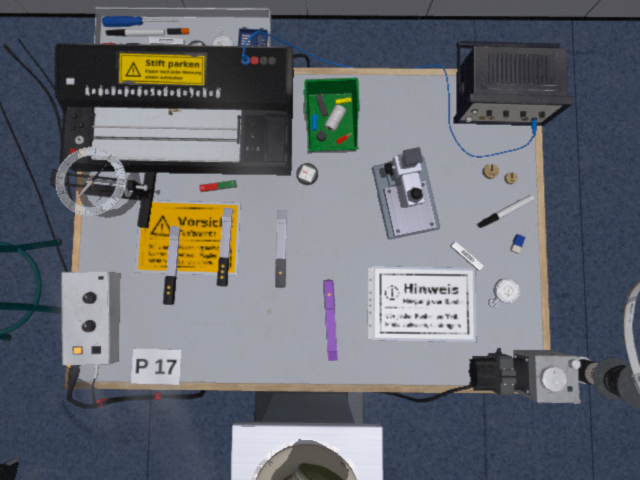

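View pics/scene0.png

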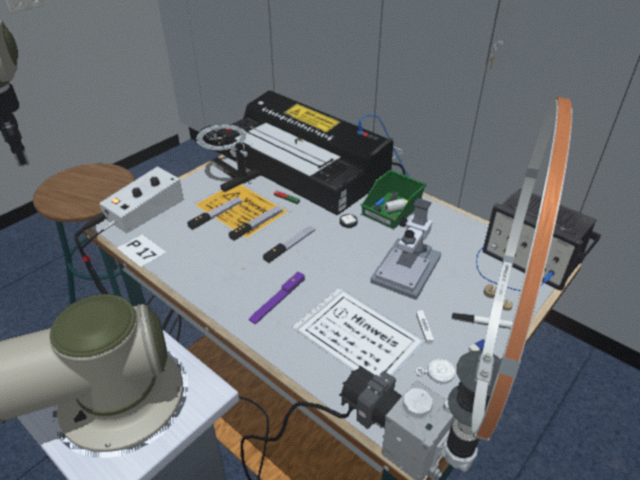

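View pics/wrist0.png

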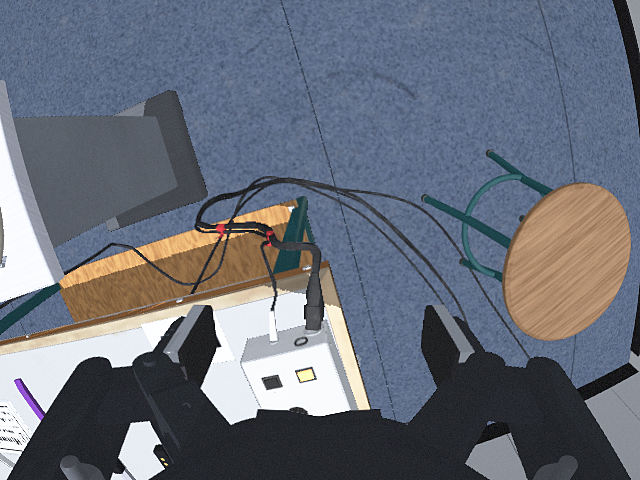

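Top view: three black-handled blades have handles at about (170,290), (223,270) and (280,273). The purple look-alike is at (330,320). The stand is at (405,195), magnet at (218,185), compass at (307,174) and level at (467,255). I'll zoom in to check these.

Run:
```python
import cv2,numpy as np
t=cv2.imread("pics/top0.png")
a=cv2.resize(t[195:315,150:350],None,fx=4,fy=4,interpolation=cv2.INTER_CUBIC)
b=cv2.resize(t[130:250,360:500],None,fx=5,fy=5,interpolation=cv2.INTER_CUBIC)
s=cv2.imread("pics/scene0.png")
c=cv2.resize(s[170:310,180:450],None,fx=2.9,fy=2.9,interpolation=cv2.INTER_CUBIC)
cv2.imwrite("pics/a.png",a);cv2.imwrite("pics/b.png",b);cv2.imwrite("pics/c.png",c)
```

```text
(no output)
```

View pics/a.png

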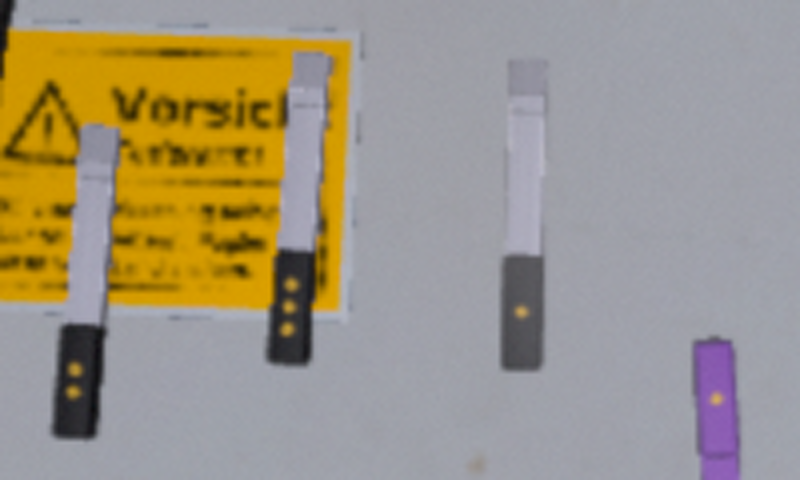

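View pics/b.png

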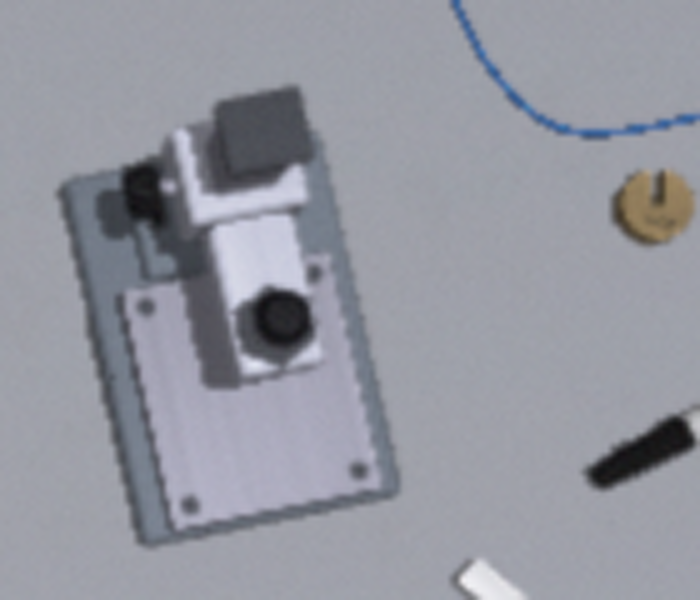

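View pics/c.png

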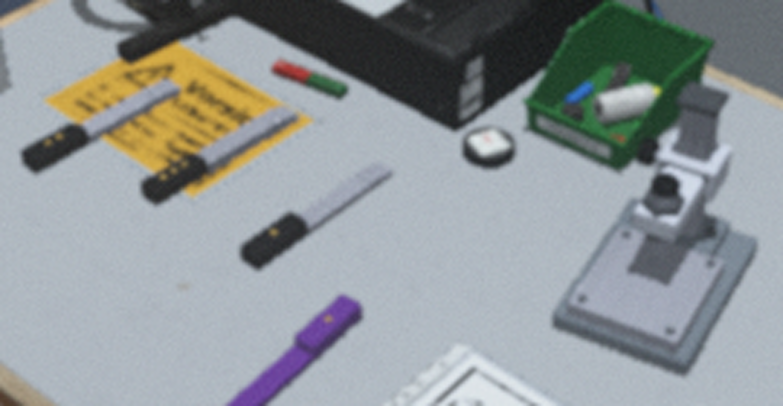

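Rivets identify the blades: gauge_2 at crop a (75,380), gauge_3 at (290,307), gauge_1 at (521,312). The purple one at (716,398) is the look-alike and stays put. Next I'll measure from the top and scene views.

```bash
cat > h.py <<'E'
import numpy as np, cv2
from rig import env
def ray(n,u,v,info=None):
    i=info or env.camera_info(n)
    f=240/np.tan(np.radians(i["vertical_fov"]/2))
    x,y=(u-i["cx"]),(v-i["cy"])
    if n=="wrist":
        r=np.hypot(x,y); th=r/f; s=np.sin(th)/max(r,1e-9); d=np.array([x*s,y*s,np.cos(th)])
    else: d=np.array([x/f,y/f,1.])
    d=i["rotation"]@d
    return i["eye"],d/np.linalg.norm(d)
def onz(n,u,v,z,info=None):
    e,d=ray(n,u,v,info); return e+d*(z-e[2])/d[2]
def tri(r1,r2):
    A=np.zeros((3,3));b=np.zeros(3)
    for e,d in(r1,r2):
        P=np.eye(3)-np.outer(d,d);A+=P;b+=P@e
    p=np.linalg.solve(A,b)
    return p,[np.linalg.norm((np.eye(3)-np.outer(d,d))@(p-e)) for e,d in(r1,r2)]
E
python3 - <<'E'
from h import *
np.set_printoptions(precision=4,suppress=True)
cvt=lambda x,y,s,ox,oy:((x+.5)/s-.5+ox,(y+.5)/s-.5+oy)
T=dict(g2=((82.5,325.5),(75,436),(100,126),.0105),g3=((294.5,251),(289,362),(312,53),.013),g1=((523,255),(521.5,369),(528,60),.008))
for k,(f,r,t,h) in T.items():
    F=onz("top",*cvt(*f,4,150,195),.018);R=onz("top",*cvt(*r,4,150,195),.018);P=onz("top",*cvt(*t,4,150,195),h-.0035)
    d=P-R; print(k,"front",F,"rear",R,"tip",P,"yaw",np.degrees(np.arctan2(d[1],d[0])),"len",np.linalg.norm(d),np.linalg.norm(F-R))
# rivets triangulate
S=2.9
riv={"g1":((521,312),(273,232)),"g2mid":((74.5,381),(53,136)),"g3mid":((289.5,307),(171,175.5))}
for k,(a,c) in riv.items():
    print(k,tri(ray("top",*cvt(*a,4,150,195)),ray("scene",*cvt(*c,S,180,170))))
# plate screws top crop b / scene crop c
scr={"FL":((190,505),(581,297)),"FR":((359,470),(670,330)),"RR":((315,272),(711,261)),"RL":((146,306),(627,235))}
Q={}
for k,(b,c) in scr.items():
    p,e=tri(ray("top",*cvt(*b,5,360,130)),ray("scene",*cvt(*c,S,180,170)))
    Q[k]=onz("top",*cvt(*b,5,360,130),.032); print(k,p,e,Q[k], onz("scene",*cvt(*c,S,180,170),.032))
a=(Q["RR"]+Q["RL"]-Q["FR"]-Q["FL"]);print("stand yaw",np.degrees(np.arctan2(a[1],a[0])),"centre",sum(Q.values())/4)
# plate corners
for k,b in {"FL":(174,530),"FR":(379,487),"RL":(122,292)}.items(): print(k,onz("top",*cvt(*b,5,360,130),.032))
for k,b in {"bFL":(147,546),"bFR":(398,492),"bRL":(61,186)}.items(): print(k,onz("top",*cvt(*b,5,360,130),.02))
print("level",onz("top",467,255,.014),"compass",onz("top",307,174,.012),"magnet",onz("top",218,185,.011),"hinweis",[onz("top",*p,0.)for p in((370,268),(475,270),(475,342),(368,338))])
E
```

```text
g2 front [0.4597 0.2945 0.018 ] rear [0.4008 0.2962 0.018 ] tip [0.5692 0.2921 0.007 ] yaw -1.4225379824080384 len 0.16877632013130783 0.05890939227536952
g3 front [0.5008 0.1818 0.018 ] rear [0.4413 0.1831 0.018 ] tip [0.6103 0.1767 0.0095] yaw -2.179129209116822 len 0.16935254354362356 0.0595929603581879
g1 front [0.4999 0.0587 0.018 ] rear [0.4387 0.0585 0.018 ] tip [0.6083 0.0585 0.0045] yaw -0.005979289960243109 len 0.1700948745055364 0.06111613598913382
g1 (array([0.4691, 0.0592, 0.0193]), [np.float64(1.2912435620337946e-05), np.float64(1.2912435620383405e-05)])
g2mid (array([0.4298, 0.2964, 0.023 ]), [np.float64(0.0001312821170553548), np.float64(0.0001312821170551851)])
g3mid (array([0.4702, 0.1853, 0.0121]), [np.float64(0.0010143906478599887), np.float64(0.0010143906478599458)])
FL [ 0.56   -0.191   0.0357] [np.float64(0.0003583212076353699), np.float64(0.0003583212076353255)] [ 0.5607 -0.1919  0.032 ] [ 0.563  -0.1887  0.032 ]
FR [ 0.576  -0.2635  0.0347] [np.float64(0.000277702981749227), np.float64(0.00027770298174911674)] [ 0.5765 -0.2643  0.032 ] [ 0.5782 -0.262   0.032 ]
RR [ 0.6615 -0.2455  0.0365] [np.float64(0.00020459641974146796), np.float64(0.00020459641974135865)] [ 0.6626 -0.2466  0.032 ] [ 0.6659 -0.2432  0.032 ]
RL [ 0.6472 -0.1738  0.0322] [np.float64(0.00024089546762021908), np.float64(0.00024089546762015574)] [ 0.647  -0.1736  0.032 ] [ 0.6476 -0.1738  0.032 ]
stand yaw 11.776941515151305 centre [ 0.6117 -0.2191  0.032 ]
FL [ 0.5499 -0.1849  0.032 ]
FR [ 0.5693 -0.2727  0.032 ]
RL [ 0.6531 -0.1633  0.032 ]
bFL [ 0.5443 -0.175   0.02  ]
bFR [ 0.5688 -0.2836  0.02  ]
bRL [ 0.7025 -0.1384  0.02  ]
level [ 0.5113 -0.344   0.014 ] compass [0.687  0.0034 0.012 ] magnet [0.6608 0.199  0.011 ] hinweis [array([ 0.482, -0.136,  0.   ]), array([ 0.4799, -0.3646,  0.    ]), array([ 0.3254, -0.3609,  0.    ]), array([ 0.3315, -0.1314,  0.    ])]
```

>>> play_rows(travel=[[2.4, -1.95, -0.7], [2.4, -1.95, -0.7], [2.4, -1.95, -0.7], [2.4, -1.95, -0.7], [2.4, -1.95, -0.7], [2.4, -1.95, -0.7], [2.4, -1.95, -0.7], [2.4, -1.95, -0.7], [2.4, -1.95, -0.7], [2.4, -1.95, -0.7], [2.4, -1.95, -0.7], [2.4, -1.95, -0.7]], rotation=[[0, 0, 0.02], [0, 0, 0.02], [0, 0, 0.02], [0, 0, 0.02], [0, 0, 0.02], [0, 0, 0.02], [0, 0, 0.02], [0, 0, 0.02], [0, 0, 0.02], [0, 0, 0.02], [0, 0, 0.02], [0, 0, 0.02]], claw=[8.5, 8.5, 8.5, 8.5, 7, 7, 6, 6, 6, 6, 6, 6], squeeze=50)

```text
time_s: 1.15
position: [0.443, 0.2856, 0.1425]
tool_rot: [[-0.003, 0.013, 1.0], [0.0, 1.0, -0.013], [-1.0, -0.0, -0.003]]
ft_force: [-0.1, 1.2, 1.1]
grip_width: 0.0599
```

```bash
cat >> h.py <<'E'
def st():
    o=env.observe(); r=o["tool_rot"]
    print("t",round(o["time_s"],2),"pos",o["position"].round(4),"yaw",np.degrees(np.arctan2(r[1,2],r[0,2])).round(2),"xax",r[:,0].round(4),"F",o["ft_force"].round(2),"T",o["wrist_torque"].round(2),"w",round(o["grip_width"],4))
    return o
E
python3 - <<'E'
from h import *
st(); i=env.camera_info("wrist"); np.savez("w1.npz",**i)
cv2.imwrite("pics/w1.png",env.get_image("wrist")[:,:,::-1])
E
```

```text
t 1.15 pos [0.443  0.2856 0.1425] yaw -0.76 xax [-0.0031  0.     -1.    ] F [-0.05  1.15  1.1 ] T [0.03 0.01 0.01] w 0.0599
```

View pics/w1.png

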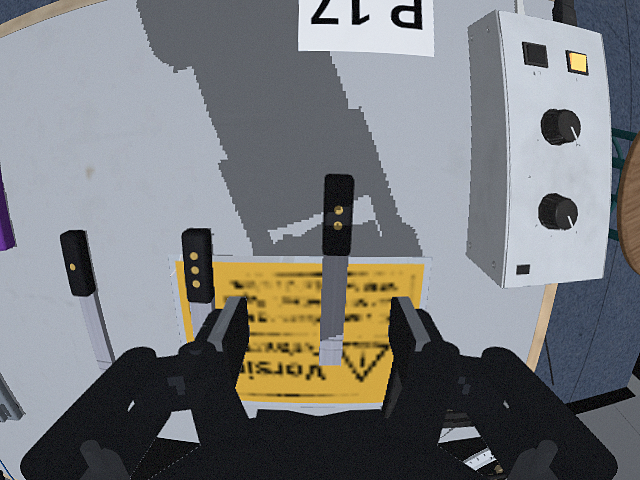

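Wrist view: gauge_2's two-rivet handle spans (339,175)–(337,254) with its tip at (331,362). The jaws sit on either side at x of about 240 and 400.

Run:
```python
from h import *
np.set_printoptions(precision=4,suppress=True)
i=dict(np.load("w1.npz")); W=lambda u,v,z:onz("wrist",u,v,z,i)
img=cv2.imread("pics/w1.png"); print(i["eye"])
cvt=lambda x,y,s,ox,oy:((x+.5)/s-.5+ox,(y+.5)/s-.5+oy)
# edges across the handle and blade
g=cv2.cvtColor(img,cv2.COLOR_BGR2GRAY)
cv2.imwrite("pics/w1c.png",cv2.resize(img[165:375,270:410],None,fx=4,fy=2.8,interpolation=cv2.INTER_CUBIC))
print("rear",W(340,176,.018),"front",W(337,254,.018),"tip",W(331,364,.007))
for k,w,t,in (("g2",(338.5,218),(74.5,381)),("g3",(194.5,270),(289.5,307)),("g1",(72,267),(521,312))):
    print(k,tri(ray("wrist",*w,i),ray("top",*cvt(*t,4,150,195))),W(*w,.018))
```

```text
[0.3675 0.2863 0.2859]
rear [0.4009 0.3013 0.018 ] front [0.4605 0.2991 0.018 ] tip [0.5708 0.2951 0.007 ]
g2 (array([0.4311, 0.299 , 0.0179]), [np.float64(0.0016616944197292234), np.float64(0.0016616944197293522)]) [0.4323 0.3002 0.018 ]
g3 (array([0.4719, 0.1844, 0.0182]), [np.float64(0.0014000768223749853), np.float64(0.0014000768223749887)]) [0.4732 0.185  0.018 ]
g1 (array([0.4705, 0.0597, 0.0186]), [np.float64(0.0013976667575616854), np.float64(0.0013976667575617875)]) [0.4721 0.0596 0.018 ]
```

View pics/w1c.png

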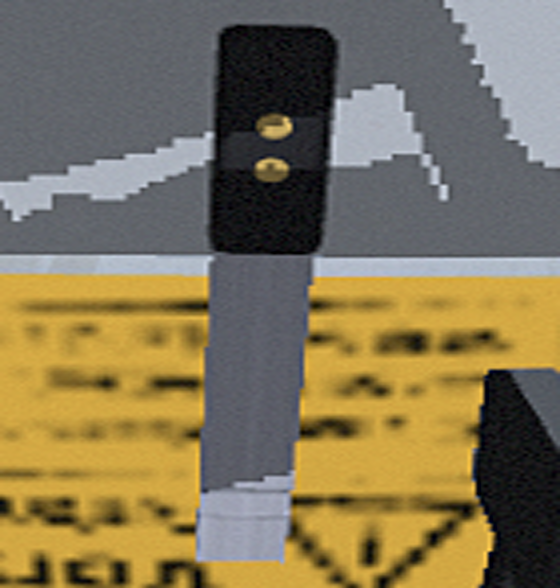

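>>> play_rows(travel=[[-0.1, 0.3, -2.0], [-0.1, 0.3, -3.0], [-0.1, 0.3, -3.0], [-0.1, 0.3, -2.5], [0, 0, -1.5], [0, 0, -0.5], [0, 0, 0], [0, 0, 0]], rotation=[[0, 0, -0.01], [0, 0, -0.01], [0, 0, 0], [0, 0, 0], [0, 0, 0], [0, 0, 0], [0, 0, 0], [0, 0, 0]], claw=[6, 6, 6, 6, 6, 6, 6, 6])

```text
time_s: 1.87
position: [0.4456, 0.2915, 0.0103]
tool_rot: [[-0.002, 0.044, 0.999], [-0.002, 0.999, -0.044], [-1.0, -0.002, -0.001]]
ft_force: [0.6, -0.2, -0.5]
grip_width: 0.0601
```

Run:
```python
from h import *
st()
```

```text
t 1.87 pos [0.4456 0.2915 0.0103] yaw -2.5 xax [-0.0015 -0.0019 -1.    ] F [ 0.58 -0.18 -0.55] T [-0.01  0.01  0.  ] w 0.0601
```

>>> play_rows(travel=[[-0.4, 0.4, -0.4], [-0.3, 0.25, -0.3], [0, 0, 0], [0, 0, 0]], rotation=[[0, 0, 0.01], [0, 0, 0], [0, 0, 0], [0, 0, 0]], claw=[6, 6, 6, 6])

```text
time_s: 2.2
position: [0.4394, 0.2994, 0.0059]
tool_rot: [[0.004, 0.032, 0.999], [0.0, 0.999, -0.032], [-1.0, 0.0, 0.004]]
ft_force: [0.9, -0.6, 0.3]
grip_width: 0.06
```

Run:
```python
from h import *
st()
```

```text
t 2.2 pos [0.4394 0.2994 0.0059] yaw -1.85 xax [ 3.9e-03  3.0e-04 -1.0e+00] F [ 0.86 -0.56  0.26] T [-0.03  0.04  0.04] w 0.06
```

>>> play_rows(travel=[[0, -0.1, -0.35], [0, 0, 0], [0, 0, 0], [0, 0, 0], [0, 0, 0], [0, 0, 0], [0, 0, 0], [0, 0, 0]], rotation=[[0, 0, 0], [0, 0, 0], [0, 0, 0], [0, 0, 0], [0, 0, 0], [0, 0, 0], [0, 0, 0], [0, 0, 0]], claw=[6, 5, 3.5, 2.5, 1.5, 1.5, 1.5, 1.5])

```text
time_s: 2.87
position: [0.44, 0.2985, 0.0035]
tool_rot: [[0.006, 0.032, 0.999], [0.001, 0.999, -0.032], [-1.0, 0.001, 0.006]]
ft_force: [-0.7, 0.5, 0.7]
grip_width: 0.0207
```

Run:
```python
from h import *
st()
```

```text
t 2.87 pos [0.44   0.2985 0.0035] yaw -1.85 xax [ 0.0063  0.0013 -1.    ] F [-0.75  0.45  0.73] T [ 0.03  0.06 -0.01] w 0.0207
```

>>> play_rows(travel=[[0, 0, 1.0], [0, 0, 2.5], [0, 0, 3.0], [0, -1.5, 3.0], [0, -3.0, 0.5], [0, -3.5, 0], [0, -3.5, 0], [0, -3.5, 0], [0, -3.5, 0], [0, -3.5, 0], [0, -3.5, 0], [0, -3.5, 0]], rotation=[[0, 0, 0], [0, 0, 0], [0, 0, 0], [0, 0, 0], [0, 0, 0.03], [0, 0, 0.03], [0, 0, 0.03], [0, 0, 0.03], [0, 0, 0.03], [0, 0, 0.03], [0, 0, 0.03], [0, 0, 0.03]], claw=[1.5, 1.5, 1.5, 1.5, 1.5, 1.5, 1.5, 1.5, 1.5, 1.5, 1.5, 1.5])

```text
time_s: 3.87
position: [0.436, 0.0016, 0.1146]
tool_rot: [[0.011, -0.227, 0.974], [0.001, 0.974, 0.227], [-1.0, -0.001, 0.011]]
ft_force: [1.0, 0.2, -2.1]
grip_width: 0.0205
```

Run:
```python
from h import *
st()
```

```text
t 3.87 pos [0.436  0.0016 0.1146] yaw 13.14 xax [ 0.0105  0.0014 -0.9999] F [ 1.02  0.17 -2.06] T [-0.02 -0.   -0.01] w 0.0205
```

>>> play_rows(travel=[[0.3, -3.3, -0.5], [0.3, -3.3, -0.6], [0.4, -3.3, -0.6], [0.4, -3.3, -0.6], [0.4, -3.3, -0.6], [0.4, -3.0, -0.6], [0.4, -2.5, -0.6], [0.2, -1.5, -0.4], [0, 0, 0], [0, 0, 0]], rotation=[[0, 0, -0.012], [0, 0, -0.012], [0, 0, 0], [0, 0, 0], [0, 0, 0], [0, 0, 0], [0, 0, 0], [0, 0, 0], [0, 0, 0], [0, 0, 0]], claw=[1.5, 1.5, 1.5, 1.5, 1.5, 1.5, 1.5, 1.5, 1.5, 1.5])

```text
time_s: 4.7
position: [0.4618, -0.2521, 0.0734]
tool_rot: [[0.015, -0.196, 0.98], [-0.003, 0.981, 0.196], [-1.0, -0.006, 0.014]]
ft_force: [-0.4, -0.1, -0.9]
grip_width: 0.0208
```

Run:
```python
from h import *
st(); i=env.camera_info("wrist"); np.savez("w2.npz",**i)
cv2.imwrite("pics/w2.png",env.get_image("wrist")[:,:,::-1])
t=env.get_image("top")[:,:,::-1]; cv2.imwrite("pics/top2.png",t)
s=env.get_image("scene")[:,:,::-1]; cv2.imwrite("pics/scene2.png",s)
cv2.imwrite("pics/top2c.png",cv2.resize(t[130:280,360:500],None,fx=4,fy=4,interpolation=cv2.INTER_CUBIC))
cv2.imwrite("pics/scene2c.png",cv2.resize(s[180:330,320:480],None,fx=4,fy=4,interpolation=cv2.INTER_CUBIC))
```

```text
t 4.7 pos [ 0.4618 -0.2521  0.0734] yaw 11.33 xax [ 0.0151 -0.0026 -0.9999] F [-0.43 -0.07 -0.87] T [-0.02  0.1  -0.02] w 0.0208
```

View pics/w2.png

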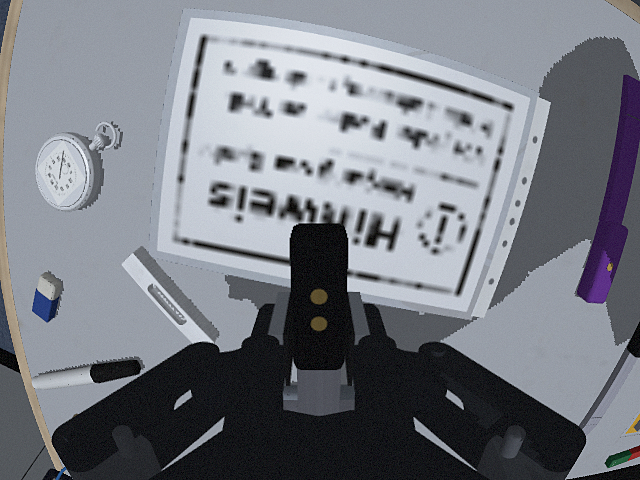

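View pics/top2c.png

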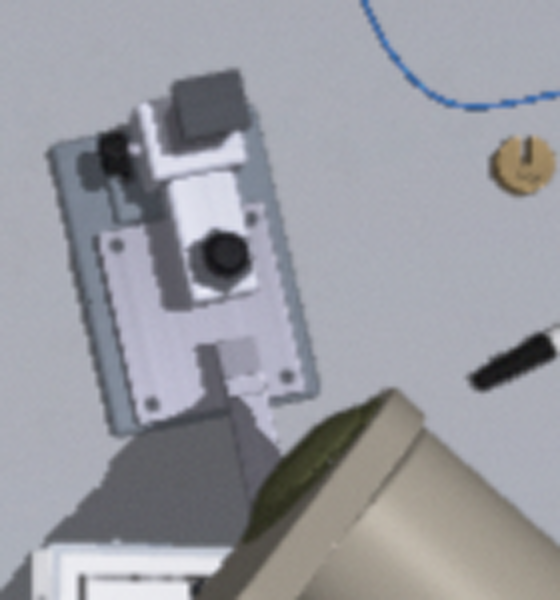

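View pics/scene2c.png

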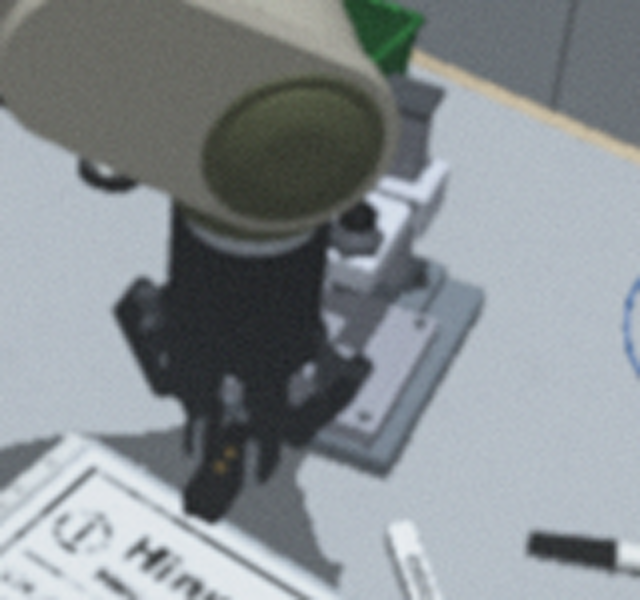

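Run:
```python
from h import *
np.set_printoptions(precision=4,suppress=True)
cvt=lambda x,y,s,ox,oy:((x+.5)/s-.5+ox,(y+.5)/s-.5+oy)
A=np.array([.625,-.216]);y=np.radians(11.8);u=np.array([np.cos(y),np.sin(y)]);n=np.array([-u[1],u[0]])
o=st();P=o["position"]
tip=onz("top",*cvt(238.5,341,4,360,130),.077); d=tip[:2]-A; print("tip",tip,"along",d@u,"lat",d@n)
d=P[:2]-A; print("tcp along",d@u,"lat",d@n, "tip-tcp",np.linalg.norm(tip[:2]-P[:2]))
i=dict(np.load("w2.npz"));
for p in((320,225),(319,310)): print("handle w",onz("wrist",*p,.088,i))
```

```text
t 4.85 pos [ 0.462  -0.251   0.0737] yaw 11.45 xax [ 0.0154 -0.0029 -0.9999] F [ 0.12  0.25 -0.84] T [-0.    0.06 -0.01] w 0.0209
tip [ 0.5882 -0.2297  0.077 ] along -0.03886077189772665 lat -0.005919663985932204
tcp along -0.16674535352445166 lat -0.0009095101282552947 tip-tcp 0.1279826857802261
handle w [ 0.4202 -0.2602  0.088 ]
handle w [ 0.4539 -0.2538  0.088 ]
```

>>> play_rows(travel=[[0, 0.25, -1.0], [-0.1, 0.25, -1.2], [0, 0, -0.7], [0, 0, -0.2], [0, 0, 0], [0, 0, 0]], rotation=[[0.003, 0.005, 0.003], [0.002, 0.005, 0.002], [0, 0, 0], [0, 0, 0], [0, 0, 0], [0, 0, 0]], claw=[1.5, 1.5, 1.5, 1.5, 1.5, 1.5])

```text
time_s: 5.35
position: [0.4612, -0.2403, 0.0414]
tool_rot: [[0.005, -0.21, 0.978], [0.003, 0.978, 0.21], [-1.0, 0.002, 0.005]]
ft_force: [-0.4, -0.3, -0.7]
grip_width: 0.0207
```

Run:
```python
from h import *
st()
```

```text
t 5.35 pos [ 0.4612 -0.2403  0.0414] yaw 12.12 xax [ 0.0045  0.0033 -1.    ] F [-0.36 -0.35 -0.7 ] T [-0.05  0.03  0.02] w 0.0207
```

```bash
cat > look.py <<'E'
from h import *
import sys
np.set_printoptions(precision=4,suppress=True)
t=env.get_image("top")[:,:,::-1]; cv2.imwrite(f"pics/{sys.argv[1]}.png",cv2.resize(t[150:270,380:480],None,fx=5,fy=5,interpolation=cv2.INTER_CUBIC)); st()
E
python3 look.py t3
```

```text
t 5.4 pos [ 0.4612 -0.2404  0.0415] yaw 12.11 xax [ 0.0047  0.0032 -1.    ] F [-0.93 -0.17 -1.95] T [-0.01  0.05 -0.  ] w 0.0207
```

View pics/t3.png

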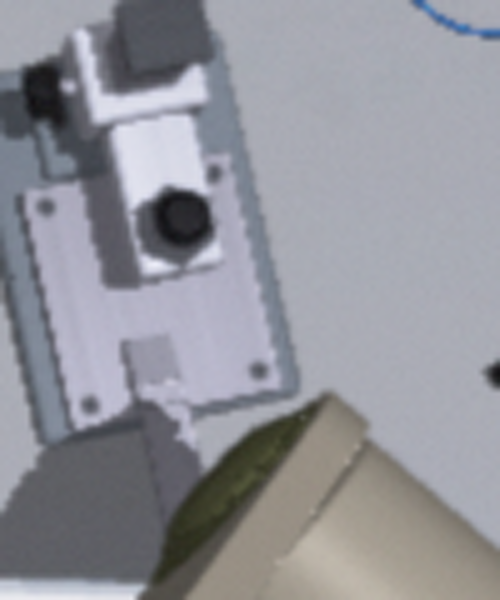

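Run:
```python
from h import *
np.set_printoptions(precision=4,suppress=True)
c=lambda x,y,z:onz("top",(x+.5)/5-.5+380,(y+.5)/5-.5+150,z)[:2]
FL,FR,RL,RR=[c(*p,.032) for p in((90,405),(259,371),(46,206),(215,173))]
u=(RL+RR-FL-FR);u/=np.linalg.norm(u);n=np.array([-u[1],u[0]]);C=(FL+FR+RL+RR)/4;A=C+.014*u
print("A",A,"yaw",np.degrees(np.arctan2(u[1],u[0])),np.degrees(np.arctan2(*( (FL-FR)*[-1,1]))))
tip=c(146.5,338.5,.045);d=tip-A;print("tip",tip,d@u,d@n)
P=st()["position"][:2]-A;print(P@u,P@n)
for p in((116,262),(137,367),(186,408)):pass
# blade right edge direction
a=c(171,334,.045);b=c(184,390,.0485);e=a-b;print("bevel edge yaw",np.degrees(np.arctan2(e[1],e[0])))
```

```text
A [ 0.6252 -0.2162] yaw 11.777203215699014 11.966458920567135
tip [ 0.5877 -0.214 ] -0.0362327149939173 0.009821602483491454
t 5.4 pos [ 0.4612 -0.2404  0.0415] yaw 12.11 xax [ 0.0047  0.0032 -1.    ] F [-0.93 -0.17 -1.95] T [-0.01  0.05 -0.  ] w 0.0207
-0.16550793822397186 0.009798900027043566
bevel edge yaw 10.597448602497618
```

>>> play_rows(travel=[[0.1, -0.4, 0], [0.1, -0.4, 0], [0, 0, 0], [0, 0, 0]], rotation=[[0, 0, -0.003], [0, 0, 0], [0, 0, 0], [0, 0, 0]], claw=[1.5, 1.5, 1.5, 1.5])

```text
time_s: 5.73
position: [0.464, -0.2499, 0.0426]
tool_rot: [[0.007, -0.206, 0.978], [0.001, 0.978, 0.206], [-1.0, -0.0, 0.007]]
ft_force: [0.2, 0.7, -1.1]
grip_width: 0.0206
```

```bash
python3 look.py t4
```

```text
t 5.78 pos [ 0.4641 -0.25    0.0426] yaw 11.91 xax [ 0.0068  0.0012 -1.    ] F [-0.47 -0.6  -1.14] T [-0.03  0.1   0.02] w 0.0211
```

View pics/t4.png

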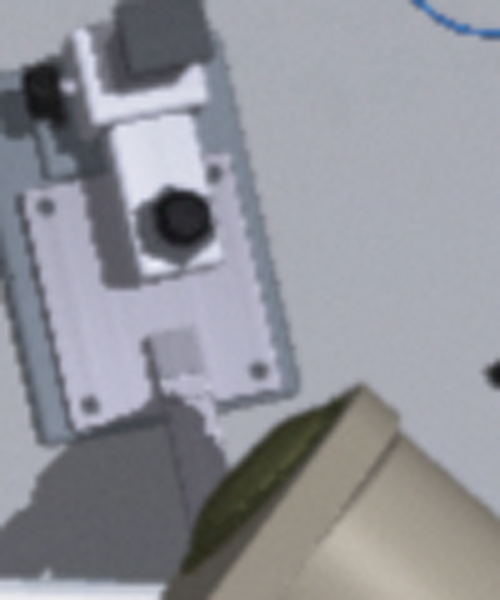

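>>> play_rows(travel=[[0, 0, -0.3], [0, 0, -0.2], [0, 0, 0], [0, 0, 0]], rotation=[[0, 0, 0], [0, 0, 0], [0, 0, 0], [0, 0, 0]], claw=[1.5, 1.5, 1.5, 1.5])

```text
time_s: 6.12
position: [0.4639, -0.25, 0.0371]
tool_rot: [[0.007, -0.206, 0.979], [0.001, 0.979, 0.206], [-1.0, -0.0, 0.007]]
ft_force: [0.7, -0.0, -1.1]
grip_width: 0.0207
```

```bash
python3 -c "
from h import *
st()"
```

```text
t 6.12 pos [ 0.4639 -0.25    0.0371] yaw 11.89 xax [ 0.0068  0.0013 -1.    ] F [ 0.66 -0.02 -1.11] T [-0.02  0.04 -0.03] w 0.0207
```

>>> play_rows(travel=[[0, 0, -0.1], [0, 0, -0.05], [0, 0, 0]], rotation=[[0, 0, 0], [0, 0, 0], [0, 0, 0]], claw=[1.5, 1.5, 1.5])

```text
time_s: 6.37
position: [0.4639, -0.2499, 0.0354]
tool_rot: [[0.007, -0.206, 0.978], [0.001, 0.978, 0.206], [-1.0, 0.0, 0.007]]
ft_force: [-0.4, -0.4, -1.9]
grip_width: 0.021
```

```bash
python3 -c "
from h import *
st()"
```

```text
t 6.37 pos [ 0.4639 -0.2499  0.0354] yaw 11.9 xax [ 0.0066  0.0014 -1.    ] F [-0.39 -0.4  -1.95] T [-0.06  0.05  0.02] w 0.021
```

>>> play_rows(travel=[[0, 0, -0.05], [0, 0, -0.05], [0, 0, 0]], rotation=[[0, 0, 0], [0, 0, 0], [0, 0, 0]], claw=[1.5, 1.5, 1.5])

```text
time_s: 6.62
position: [0.4641, -0.25, 0.0347]
tool_rot: [[0.007, -0.206, 0.978], [0.001, 0.978, 0.206], [-1.0, -0.001, 0.007]]
ft_force: [-1.0, 0.4, 0.8]
grip_width: 0.0206
```

```bash
python3 -c "
from h import *
st()"
```

```text
t 6.62 pos [ 0.4641 -0.25    0.0347] yaw 11.9 xax [ 7.4e-03  9.0e-04 -1.0e+00] F [-0.98  0.38  0.84] T [ 0.11 -0.09  0.06] w 0.0206
```

>>> play_rows(travel=[[0.3, 0.06, 0], [0.3, 0.06, 0], [0.3, 0.06, 0], [0.3, 0.06, 0], [0.3, 0.06, 0], [0, 0, 0]], rotation=[[0, 0, 0], [0, 0, 0], [0, 0, 0], [0, 0, 0], [0, 0, 0], [0, 0, 0]], claw=[1.5, 1.5, 1.5, 1.5, 1.5, 1.5])

```text
time_s: 7.12
position: [0.4811, -0.2469, 0.0351]
tool_rot: [[0.008, -0.206, 0.978], [0.0, 0.979, 0.206], [-1.0, -0.002, 0.008]]
ft_force: [1.0, -0.1, -1.0]
grip_width: 0.021
```

```bash
cat >> h.py <<'E'
A=np.array([.6252,-.2162]);_y=np.radians(11.85);U=np.array([np.cos(_y),np.sin(_y)]);N=np.array([-U[1],U[0]])
def s2():
    o=st();d=o["position"][:2]-A;F=o["ft_force"];print("along mm",(d@U*1e3).round(1),"lat",(d@N*1e3).round(1),"push",(-F[:2]@U).round(2),"Flat",(F[:2]@N).round(2),"Fz",F[2].round(2))
E
python3 -c "
from h import *
s2()"
```

```text
t 7.12 pos [ 0.4811 -0.2469  0.0351] yaw 11.89 xax [ 8.4e-03  2.0e-04 -1.0e+00] F [ 1.   -0.12 -0.96] T [-0.02 -0.12 -0.02] w 0.021
along mm -147.3 lat -0.5 push -0.95 Flat -0.32 Fz -0.96
```

>>> play_rows(travel=[[0.15, 0.03, -0.02], [0.15, 0.03, 0], [0.15, 0.03, 0]], rotation=[[0, 0, 0], [0, 0, 0], [0, 0, 0]], claw=[1.5, 1.5, 1.5])

```text
time_s: 7.37
position: [0.486, -0.2459, 0.0349]
tool_rot: [[0.008, -0.206, 0.978], [0.0, 0.978, 0.206], [-1.0, -0.002, 0.008]]
ft_force: [-1.0, -0.4, 1.2]
grip_width: 0.0208
```

>>> play_rows(travel=[[0.15, 0.03, 0], [0.15, 0.03, 0]], rotation=[[0, 0, 0], [0, 0, 0]], claw=[1.5, 1.5])

```text
time_s: 7.53
position: [0.4893, -0.2453, 0.035]
tool_rot: [[0.008, -0.206, 0.978], [-0.0, 0.978, 0.206], [-1.0, -0.002, 0.008]]
ft_force: [-0.7, -0.2, 0.5]
grip_width: 0.0207
```

```bash
python3 -c "
from h import *
s2()"
```

```text
t 7.53 pos [ 0.4893 -0.2453  0.035 ] yaw 11.9 xax [ 8.5e-03 -1.0e-04 -1.0e+00] F [-0.72 -0.16  0.55] T [0.02 0.   0.06] w 0.0207
along mm -139.0 lat -0.6 push 0.74 Flat -0.01 Fz 0.55
```

>>> play_rows(travel=[[0.15, 0.03, 0], [0.15, 0.03, 0]], rotation=[[0, 0, 0], [0, 0, 0]], claw=[1.5, 1.5])

```text
time_s: 7.7
position: [0.4926, -0.2447, 0.035]
tool_rot: [[0.008, -0.206, 0.978], [-0.0, 0.979, 0.206], [-1.0, -0.002, 0.008]]
ft_force: [-0.6, -0.7, 1.2]
grip_width: 0.0209
```

>>> play_rows(travel=[[0.15, 0.03, 0], [0.15, 0.03, 0]], rotation=[[0, 0, 0], [0, 0, 0]], claw=[1.5, 1.5])

```text
time_s: 7.87
position: [0.4957, -0.244, 0.035]
tool_rot: [[0.008, -0.206, 0.978], [-0.0, 0.979, 0.206], [-1.0, -0.002, 0.008]]
ft_force: [-3.7, -0.3, 2.9]
grip_width: 0.0206
```

>>> play_rows(travel=[[0.15, 0.03, 0], [0.15, 0.03, 0]], rotation=[[0, 0, 0], [0, 0, 0]], claw=[1.5, 1.5])

```text
time_s: 8.03
position: [0.4981, -0.2435, 0.0352]
tool_rot: [[0.006, -0.207, 0.978], [-0.0, 0.978, 0.207], [-1.0, -0.001, 0.006]]
ft_force: [-4.0, -0.6, 3.3]
grip_width: 0.0205
```

```bash
python3 -c "
from h import *
s2()"
```

```text
t 8.03 pos [ 0.4981 -0.2435  0.0352] yaw 11.92 xax [ 5.8e-03 -1.0e-04 -1.0e+00] F [-4.05 -0.57  3.25] T [-0.08  0.73 -0.08] w 0.0205
along mm -130.0 lat -0.6 push 4.08 Flat 0.28 Fz 3.25
```

>>> play_rows(travel=[[0.15, 0.03, 0], [0.15, 0.03, 0]], rotation=[[0, 0, 0], [0, 0, 0]], claw=[1.5, 1.5])

```text
time_s: 8.2
position: [0.5007, -0.2429, 0.0354]
tool_rot: [[0.004, -0.207, 0.978], [-0.0, 0.978, 0.207], [-1.0, -0.001, 0.004]]
ft_force: [-5.3, -1.1, 3.4]
grip_width: 0.0209
```

```bash
python3 -c "
from h import *
s2()"
```

```text
t 8.2 pos [ 0.5007 -0.2429  0.0354] yaw 11.92 xax [ 0.0042 -0.     -1.    ] F [-5.3  -1.05  3.38] T [-0.15  0.77  0.04] w 0.0209
along mm -127.3 lat -0.6 push 5.4 Flat 0.06 Fz 3.38
```

>>> play_rows(travel=[[0.15, 0.03, 0], [0.15, 0.03, 0]], rotation=[[0, 0, 0], [0, 0, 0]], claw=[1.5, 1.5])

```text
time_s: 8.37
position: [0.5036, -0.2423, 0.0354]
tool_rot: [[0.003, -0.207, 0.978], [0.0, 0.978, 0.207], [-1.0, -0.001, 0.003]]
ft_force: [-3.7, -1.3, 4.4]
grip_width: 0.0206
```

>>> play_rows(travel=[[0.15, 0.03, 0], [0.15, 0.03, 0]], rotation=[[0, 0, 0], [0, 0, 0]], claw=[1.5, 1.5])

```text
time_s: 8.53
position: [0.5066, -0.2416, 0.0354]
tool_rot: [[0.003, -0.207, 0.978], [0.0, 0.978, 0.207], [-1.0, -0.0, 0.003]]
ft_force: [-4.5, -1.4, 2.9]
grip_width: 0.0212
```

```bash
python3 -c "
from h import *
s2()"
```

```text
t 8.53 pos [ 0.5066 -0.2416  0.0354] yaw 11.92 xax [ 2.6e-03  2.0e-04 -1.0e+00] F [-4.48 -1.41  2.87] T [-0.11  0.71 -0.01] w 0.0212
along mm -121.3 lat -0.5 push 4.67 Flat -0.46 Fz 2.87
```

>>> play_rows(travel=[[0.15, 0.03, 0], [0.15, 0.03, 0], [0.15, 0.03, 0]], rotation=[[0, 0, 0], [0, 0, 0], [0, 0, 0]], claw=[1.5, 1.5, 1.5])

```text
time_s: 8.78
position: [0.5111, -0.2407, 0.0355]
tool_rot: [[0.001, -0.207, 0.978], [0.0, 0.978, 0.207], [-1.0, 0.0, 0.001]]
ft_force: [-4.5, -1.1, 4.0]
grip_width: 0.021
```

>>> play_rows(travel=[[0.15, 0.03, 0], [0.15, 0.03, 0], [0.15, 0.03, 0]], rotation=[[0, 0, 0], [0, 0, 0], [0, 0, 0]], claw=[1.5, 1.5, 1.5])

```text
time_s: 9.03
position: [0.5154, -0.2397, 0.0355]
tool_rot: [[-0.0, -0.207, 0.978], [0.001, 0.978, 0.207], [-1.0, 0.001, 0.0]]
ft_force: [-7.0, -1.7, 4.9]
grip_width: 0.0203
```

```bash
python3 -c "
from h import *
s2()"
```

```text
t 9.03 pos [ 0.5154 -0.2397  0.0355] yaw 11.93 xax [-0.e+00  5.e-04 -1.e+00] F [-6.98 -1.68  4.86] T [-0.23  1.02  0.06] w 0.0203
along mm -112.3 lat -0.4 push 7.18 Flat -0.21 Fz 4.86
```

>>> play_rows(travel=[[0, 0, -0.03], [0, 0, -0.03], [0, 0, 0]], rotation=[[0.001, -0.003, 0], [0, -0.003, 0], [0, 0, 0]], claw=[1.5, 1.5, 1.5])

```text
time_s: 9.28
position: [0.5158, -0.2397, 0.0355]
tool_rot: [[0.006, -0.207, 0.978], [0.001, 0.978, 0.207], [-1.0, -0.0, 0.006]]
ft_force: [-3.1, -2.3, 1.1]
grip_width: 0.0207
```

>>> play_rows(travel=[[0.15, 0.03, 0], [0.15, 0.03, 0], [0.15, 0.03, 0]], rotation=[[0, -0.001, 0], [0, -0.001, 0], [0, -0.001, 0]], claw=[1.5, 1.5, 1.5])

```text
time_s: 9.53
position: [0.5176, -0.239, 0.0354]
tool_rot: [[0.002, -0.208, 0.978], [0.001, 0.978, 0.208], [-1.0, 0.001, 0.002]]
ft_force: [-11.6, -3.6, 7.5]
grip_width: 0.0208
```

```bash
python3 -c "
from h import *
s2()"
```

```text
t 9.53 pos [ 0.5176 -0.239   0.0354] yaw 11.98 xax [ 0.0019  0.0013 -1.    ] F [-11.6   -3.61   7.46] T [-0.58  1.85 -0.13] w 0.0208
along mm -110.0 lat -0.3 push 12.1 Flat -1.15 Fz 7.46
```

>>> play_rows(travel=[[0.1, 0.02, -0.02]], rotation=[[0, -0.002, 0]], claw=[1.5])

```text
time_s: 9.62
position: [0.5177, -0.239, 0.0354]
tool_rot: [[0.001, -0.208, 0.978], [0.001, 0.978, 0.208], [-1.0, 0.001, 0.002]]
ft_force: [-10.8, -1.8, 9.0]
grip_width: 0.0207
```

```bash
python3 -c "
from h import *
s2()"
```

```text
t 9.62 pos [ 0.5177 -0.239   0.0354] yaw 11.99 xax [ 0.0015  0.0012 -1.    ] F [-10.77  -1.82   8.99] T [-0.35  1.64 -0.04] w 0.0207
along mm -109.9 lat -0.3 push 10.92 Flat 0.43 Fz 8.99
```

>>> play_rows(travel=[[0.05, 0.01, 0], [0.15, 0.03, 0]], rotation=[[0.001, -0.006, 0], [0.001, -0.004, 0]], claw=[1.5, 1.5])

```text
time_s: 9.78
position: [0.5181, -0.2389, 0.0354]
tool_rot: [[0.007, -0.208, 0.978], [0.003, 0.978, 0.208], [-1.0, 0.002, 0.008]]
ft_force: [-11.9, -3.0, 7.9]
grip_width: 0.0206
```

```bash
python3 -c "
from h import *
s2()"
```

```text
t 9.78 pos [ 0.5181 -0.2389  0.0354] yaw 12.0 xax [ 0.0073  0.0032 -1.    ] F [-11.93  -3.01   7.89] T [-0.63  2.14 -0.08] w 0.0206
along mm -109.5 lat -0.2 push 12.29 Flat -0.5 Fz 7.89
```

>>> play_rows(travel=[[0.2, 0.04, 0], [0.2, 0.04, 0]], rotation=[[0, -0.002, 0], [0, -0.002, 0]], claw=[1.5, 1.5])

```text
time_s: 9.95
position: [0.519, -0.2386, 0.0354]
tool_rot: [[0.004, -0.208, 0.978], [0.003, 0.978, 0.208], [-1.0, 0.002, 0.004]]
ft_force: [-14.3, -3.2, 8.0]
grip_width: 0.0208
```

```bash
python3 -c "
from h import *
s2()"
```

```text
t 9.95 pos [ 0.519  -0.2386  0.0354] yaw 12.02 xax [ 0.0038  0.0032 -1.    ] F [-14.28  -3.21   8.02] T [-0.73  2.23 -0.12] w 0.0208
along mm -108.5 lat -0.2 push 14.64 Flat -0.21 Fz 8.02
```

Gauge_2 caught the nose almost at its tip, then stalled on the bevel as the push climbed to 14 N, so it is blocked. That suggests a gap of about 7 mm. I'll withdraw it without forcing and put it back at its old spot.

>>> play_rows(travel=[[-0.5, -0.1, 0], [-0.98, -0.2, 0], [-1.47, -0.31, 0], [-1.96, -0.41, 0], [-1.96, -0.41, 0.2], [-0.98, -0.2, 1.5], [0, 0, 2.5], [0, 1.5, 2.5], [0, 3.0, 1.0], [0, 3.3, 0], [0, 3.3, 0], [0, 3.3, 0]], rotation=[[0, 0, 0], [0, 0, 0], [0, 0, 0], [0, 0, 0], [0, 0, 0], [0, 0, 0], [0, 0, 0], [0, 0, 0], [0, 0, -0.03], [0, 0, -0.03], [0, 0, -0.03], [0, 0, -0.03]], claw=[1.5, 1.5, 1.5, 1.5, 1.5, 1.5, 1.5, 1.5, 1.5, 1.5, 1.5, 1.5])

```text
time_s: 10.95
position: [0.4398, -0.1106, 0.1122]
tool_rot: [[0.018, -0.075, 0.997], [0.003, 0.997, 0.075], [-1.0, 0.002, 0.019]]
ft_force: [1.3, -0.3, -1.9]
grip_width: 0.0208
```

```bash
python3 -c "
from h import *
s2()"
```

```text
t 10.95 pos [ 0.4398 -0.1106  0.1122] yaw 4.29 xax [ 0.0184  0.0035 -0.9998] F [ 1.26 -0.26 -1.88] T [0.02 0.04 0.03] w 0.0208
along mm -159.8 lat 141.5 push -1.18 Flat -0.51 Fz -1.88
```

>>> play_rows(travel=[[0, 3.5, 0], [0, 3.5, 0], [0, 3.5, 0], [0, 3.5, 0], [0, 3.5, 0], [0, 3.5, 0], [0, 3.5, 0], [0, 3.5, -0.5], [0, 3.5, -1.0], [0, 3.0, -1.0], [0, 2.0, -1.0], [0, 0.5, -1.0]], rotation=[[0, 0.002, -0.015], [0, 0.002, -0.015], [0, 0.002, -0.015], [0, 0.002, -0.015], [0, 0.002, -0.015], [0, 0.002, -0.015], [0, 0, -0.015], [0, 0, 0], [0, 0, 0], [0, 0, 0], [0, 0, 0], [0, 0, 0]], claw=[1.5, 1.5, 1.5, 1.5, 1.5, 1.5, 1.5, 1.5, 1.5, 1.5, 1.5, 1.5])

```text
time_s: 11.95
position: [0.4354, 0.2844, 0.065]
tool_rot: [[0.015, 0.036, 0.999], [0.011, 0.999, -0.036], [-1.0, 0.012, 0.015]]
ft_force: [-0.1, -0.4, -1.4]
grip_width: 0.0206
```

>>> play_rows(travel=[[0, 0, -1.0], [0, 0, 0], [0, 0, 0]], rotation=[[0, 0, 0], [0, 0, 0], [0, 0, 0]], claw=[1.5, 1.5, 1.5])

```text
time_s: 12.2
position: [0.4335, 0.2852, 0.0514]
tool_rot: [[0.011, 0.033, 0.999], [0.011, 0.999, -0.033], [-1.0, 0.011, 0.01]]
ft_force: [0.7, 0.5, -1.6]
grip_width: 0.0208
```

```bash
python3 -c "
from h import *
s2()"
```

```text
t 12.2 pos [0.4335 0.2852 0.0514] yaw -1.91 xax [ 0.0106  0.0108 -0.9999] F [ 0.65  0.49 -1.62] T [ 0.05  0.04 -0.02] w 0.0208
along mm -84.6 lat 530.1 push -0.74 Flat 0.35 Fz -1.62
```

>>> play_rows(travel=[[0, 0, -1.5], [0, 0, -1.5], [0, 0, -0.8], [0, 0, -0.3], [0, 0, 0], [0, 0, 0]], rotation=[[-0.005, 0.002, 0], [-0.005, 0.002, 0], [0, 0, 0], [0, 0, 0], [0, 0, 0], [0, 0, 0]], claw=[1.5, 1.5, 1.5, 1.5, 1.5, 1.5])

```text
time_s: 12.7
position: [0.4358, 0.282, 0.0118]
tool_rot: [[0.011, 0.039, 0.999], [0.002, 0.999, -0.039], [-1.0, 0.003, 0.011]]
ft_force: [0.3, 0.5, -1.4]
grip_width: 0.021
```

```bash
python3 -c "
from h import *
s2()"
```

```text
t 12.7 pos [0.4358 0.282  0.0118] yaw -2.21 xax [ 0.0106  0.0025 -0.9999] F [ 0.26  0.53 -1.42] T [ 0.    0.06 -0.01] w 0.021
along mm -83.0 lat 526.5 push -0.37 Flat 0.46 Fz -1.42
```

>>> play_rows(travel=[[0, 0, -0.4], [0, 0, -0.3], [0, 0, 0], [0, 0, -0.1], [0, 0, 0]], rotation=[[0, 0.004, 0], [0, 0, 0], [0, 0, 0], [0, 0, 0], [0, 0, 0]], claw=[1.5, 1.5, 1.5, 1.5, 1.5])

```text
time_s: 13.12
position: [0.437, 0.282, 0.0051]
tool_rot: [[0.01, 0.039, 0.999], [0.004, 0.999, -0.039], [-1.0, 0.004, 0.01]]
ft_force: [0.8, 0.1, -1.6]
grip_width: 0.0206
```

```bash
python3 -c "
from h import *
s2()"
```

```text
t 13.12 pos [0.437  0.282  0.0051] yaw -2.25 xax [ 0.0097  0.004  -0.9999] F [ 0.82  0.1  -1.6 ] T [-0.03  0.07  0.02] w 0.0206
along mm -81.9 lat 526.2 push -0.82 Flat -0.07 Fz -1.6
```

>>> play_rows(travel=[[0, 0, -0.12], [0, 0, -0.05], [0, 0, 0], [0, 0, 0], [0, 0, 0], [0, 0, 0], [0, 0, 1.0], [0, 0, 2.5], [0, 0, 3.0], [0, -1.5, 3.0]], rotation=[[0, 0, 0], [0, 0, 0], [0, 0, 0], [0, 0, 0], [0, 0, 0], [0, 0, 0], [0, 0, 0], [0, 0, 0], [0, 0, 0], [0, 0, 0]], claw=[1.5, 1.5, 1.5, 3, 4.5, 5.5, 6, 6, 6, 6])

```text
time_s: 13.95
position: [0.4345, 0.2673, 0.0989]
tool_rot: [[0.001, 0.037, 0.999], [0.001, 0.999, -0.037], [-1.0, 0.001, 0.001]]
ft_force: [0.4, 0.2, 0.4]
grip_width: 0.0603
```

```bash
python3 -c "
from h import *
s2()"
```

```text
t 13.95 pos [0.4345 0.2673 0.0989] yaw -2.14 xax [ 0.0012  0.0013 -1.    ] F [0.43 0.22 0.4 ] T [ 0.02 -0.04  0.05] w 0.0603
along mm -87.3 lat 512.3 push -0.47 Flat 0.13 Fz 0.4
```

>>> play_rows(travel=[[0.6, -3.0, 0], [0.6, -3.0, 0], [0.6, -3.0, 0], [0.6, -3.0, 0], [0.6, -3.0, 0], [0.6, -2.5, 0], [0.4, -1.5, 0], [0.2, -0.5, 0], [0, 0, 0], [0, 0, 0]], rotation=[[0, 0, 0.006], [0, 0, 0.006], [0, 0, 0.006], [0, 0, 0.006], [0, 0, 0.006], [0, 0, 0.006], [0, 0, 0], [0, 0, 0], [0, 0, 0], [0, 0, 0]], claw=[6, 6, 6, 6, 6, 6, 6, 6, 6, 6])

```text
time_s: 14.78
position: [0.4806, 0.0638, 0.1149]
tool_rot: [[0.025, -0.002, 1.0], [0.005, 1.0, 0.002], [-1.0, 0.005, 0.025]]
ft_force: [0.1, 0.2, 0.3]
grip_width: 0.06
```

Run:
```python
from h import *
st(); i=env.camera_info("wrist"); np.savez("w5.npz",**i)
cv2.imwrite("pics/w5.png",env.get_image("wrist")[:,:,::-1])
```

```text
t 14.78 pos [0.4806 0.0638 0.1149] yaw 0.12 xax [ 0.0253  0.0047 -0.9997] F [0.08 0.18 0.3 ] T [-0.05  0.02 -0.02] w 0.06
```

View pics/w5.png

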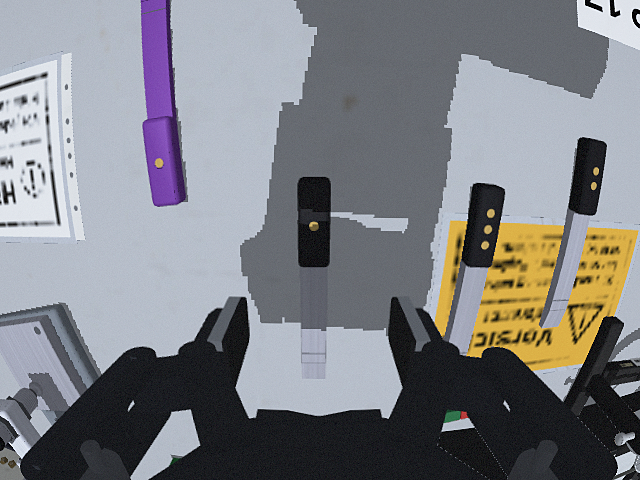

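Gauge_2 is back on the bench at (590,175). Gauge_1, black with one rivet, sits between the jaws: handle (314,177)–(314,266), tip (314,378).

Run:
```python
from h import *
np.set_printoptions(precision=4,suppress=True)
i=dict(np.load("w5.npz")); W=lambda u,v,z:onz("wrist",u,v,z,i)
print("rear",W(314,178,.018),"front",W(314,266,.018),"tip",W(314,378,.0045))
```

```text
rear [0.4389 0.0609 0.018 ] front [0.5002 0.0609 0.018 ] tip [0.6111 0.0606 0.0045]
```

>>> play_rows(travel=[[0, -0.1, -2.0], [0, -0.1, -3.0], [0, 0, -2.5], [0, 0, -1.2], [0, 0, -0.3], [0, 0, 0], [0, 0, 0]], rotation=[[-0.002, 0.008, 0], [-0.002, 0.008, 0], [0, 0.006, 0], [0, 0, 0], [0, 0, 0], [0, 0, 0], [0, 0, 0]], claw=[6, 6, 6, 6, 6, 6, 6])

```text
time_s: 15.42
position: [0.4798, 0.0696, 0.0239]
tool_rot: [[0.007, -0.013, 1.0], [0.001, 1.0, 0.013], [-1.0, 0.001, 0.007]]
ft_force: [0.1, -0.2, 0.5]
grip_width: 0.0601
```

```bash
python3 -c "
from h import *
s2()"
```

```text
t 15.42 pos [0.4798 0.0696 0.0239] yaw 0.73 xax [ 0.0068  0.0011 -1.    ] F [ 0.11 -0.24  0.49] T [-0.06 -0.03  0.04] w 0.0601
along mm -83.7 lat 309.6 push -0.06 Flat -0.26 Fz 0.49
```

>>> play_rows(travel=[[0.1, -0.5, 0], [0, -0.3, -0.7], [0, 0, -0.8], [0, 0, -0.3], [0, 0, 0], [0, 0, 0]], rotation=[[0, 0, -0.006], [0, 0, -0.006], [0, 0, 0], [0, 0, 0], [0, 0, 0], [0, 0, 0]], claw=[6, 6, 6, 6, 6, 6])

```text
time_s: 15.92
position: [0.4824, 0.0611, 0.0072]
tool_rot: [[0.013, -0.0, 1.0], [0.0, 1.0, 0.0], [-1.0, 0.0, 0.013]]
ft_force: [0.9, 0.5, 0.2]
grip_width: 0.0599
```

```bash
python3 -c "
from h import *
s2()"
```

```text
t 15.92 pos [0.4824 0.0611 0.0072] yaw 0.01 xax [ 1.290e-02  3.000e-04 -9.999e-01] F [0.91 0.45 0.19] T [-0.05  0.01 -0.02] w 0.0599
along mm -82.8 lat 300.7 push -0.99 Flat 0.25 Fz 0.19
```

>>> play_rows(travel=[[0, 0, -0.2], [0, 0, -0.15], [0, 0, 0], [0, 0, 0], [0, 0, 0], [0, 0, 0], [0, 0, 0], [0, 0, 0], [0, 0, 0]], rotation=[[0, 0.006, 0], [0, 0, 0], [0, 0, 0], [0, 0, 0], [0, 0, 0], [0, 0, 0], [0, 0, 0], [0, 0, 0], [0, 0, 0]], claw=[6, 6, 5, 3.5, 2.5, 1.5, 1.5, 1.5, 1.5])

```text
time_s: 16.67
position: [0.4825, 0.0612, 0.0037]
tool_rot: [[0.007, -0.0, 1.0], [0.0, 1.0, 0.0], [-1.0, 0.0, 0.007]]
ft_force: [-0.4, -0.1, -0.3]
grip_width: 0.0207
```

```bash
python3 -c "
from h import *
s2()"
```

```text
t 16.67 pos [0.4825 0.0612 0.0037] yaw 0.02 xax [ 6.8e-03  2.0e-04 -1.0e+00] F [-0.36 -0.13 -0.34] T [ 0.03  0.   -0.  ] w 0.0207
along mm -82.6 lat 300.8 push 0.38 Flat -0.05 Fz -0.34
```

>>> play_rows(travel=[[0, 0, 1.0], [0, 0, 2.5], [0, 0, 3.0], [-0.2, -1.5, 1.5], [-0.2, -3.0, 0.5], [-0.2, -3.3, 0], [-0.2, -3.3, 0], [-0.2, -3.3, 0], [-0.2, -3.3, 0], [-0.2, -3.3, 0], [-0.2, -3.3, 0], [-0.2, -3.0, 0]], rotation=[[0, 0, 0], [0, 0, 0], [0, 0, 0], [0, 0, 0], [0, 0, 0.026], [0, 0, 0.026], [0, 0, 0.026], [0, 0, 0.026], [0, 0, 0.026], [0, 0, 0.026], [0, 0, 0.02], [0, 0, 0.01]], claw=[1.5, 1.5, 1.5, 1.5, 1.5, 1.5, 1.5, 1.5, 1.5, 1.5, 1.5, 1.5])

```text
time_s: 17.67
position: [0.4593, -0.2176, 0.0918]
tool_rot: [[0.002, -0.204, 0.979], [0.001, 0.979, 0.204], [-1.0, 0.001, 0.002]]
ft_force: [0.2, 0.7, -2.0]
grip_width: 0.0205
```

>>> play_rows(travel=[[0, -1.5, -0.5], [0, 0, -0.5], [0, 0, 0], [0, 0, 0]], rotation=[[0, 0, 0], [0, 0, 0], [0, 0, 0], [0, 0, 0]], claw=[1.5, 1.5, 1.5, 1.5])

```text
time_s: 18.0
position: [0.4579, -0.2387, 0.0805]
tool_rot: [[0.001, -0.198, 0.98], [0.001, 0.98, 0.198], [-1.0, 0.001, 0.001]]
ft_force: [0.1, -0.1, -2.3]
grip_width: 0.0203
```

```bash
python3 -c "
from h import *
s2()"
```

```text
t 18.0 pos [ 0.4579 -0.2387  0.0805] yaw 11.41 xax [ 1.e-03  9.e-04 -1.e+00] F [ 0.15 -0.12 -2.27] T [-0.01 -0.   -0.04] w 0.0203
along mm -168.4 lat 12.3 push -0.12 Flat -0.14 Fz -2.27
```

>>> play_rows(travel=[[0.1, -0.5, -0.8], [0.1, -0.5, -1.0], [0.05, -0.2, -1.0], [0, 0, -0.4], [0, 0, 0], [0, 0, 0]], rotation=[[0, -0.003, 0.003], [0, -0.003, 0.003], [0, 0, 0], [0, 0, 0], [0, 0, 0], [0, 0, 0]], claw=[1.5, 1.5, 1.5, 1.5, 1.5, 1.5])

```text
time_s: 18.5
position: [0.4608, -0.2473, 0.0446]
tool_rot: [[0.006, -0.209, 0.978], [0.003, 0.978, 0.209], [-1.0, 0.002, 0.006]]
ft_force: [-0.8, -0.1, -1.7]
grip_width: 0.0205
```

```bash
python3 -c "
from h import *
s2()"
```

```text
t 18.5 pos [ 0.4608 -0.2473  0.0446] yaw 12.08 xax [ 0.0057  0.0033 -1.    ] F [-0.83 -0.12 -1.74] T [-0.06  0.01 -0.04] w 0.0205
along mm -167.2 lat 3.3 push 0.83 Flat 0.05 Fz -1.74
```

Now shift 3 mm sideways, fix the small yaw error, lower, and look.

>>> play_rows(travel=[[0.06, -0.3, -0.3], [0, 0, -0.2], [0, 0, -0.1], [0, 0, 0], [0, 0, 0]], rotation=[[-0.002, 0, -0.004], [0, 0, 0], [0, 0, 0], [0, 0, 0], [0, 0, 0]], claw=[1.5, 1.5, 1.5, 1.5, 1.5])

```text
time_s: 18.92
position: [0.4619, -0.2504, 0.0385]
tool_rot: [[0.006, -0.206, 0.979], [0.0, 0.979, 0.206], [-1.0, -0.001, 0.006]]
ft_force: [-0.2, 0.6, -1.8]
grip_width: 0.0205
```

```bash
python3 look.py t5; python3 -c "
from h import *
s2()"
```

```text
t 18.97 pos [ 0.4619 -0.2504  0.0386] yaw 11.86 xax [ 0.0066  0.0003 -1.    ] F [ 0.92  0.55 -1.96] T [ 0.03  0.07 -0.06] w 0.0207
t 18.97 pos [ 0.4619 -0.2504  0.0386] yaw 11.86 xax [ 6.6e-03  3.0e-04 -1.0e+00] F [ 0.92  0.55 -1.96] T [ 0.03  0.07 -0.06] w 0.0207
along mm -166.8 lat 0.1 push -1.01 Flat 0.35 Fz -1.96
```

View pics/t5.png

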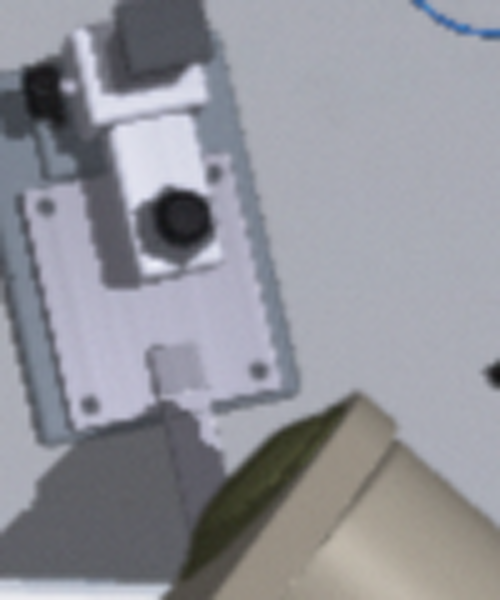

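Run:
```python
from h import *
c=lambda x,y,z:onz("top",(x+.5)/5-.5+380,(y+.5)/5-.5+150,z)[:2]
d=c(172.5,347.5,.0395)-A;print(d@U*1e3,d@N*1e3)
```

```text
-41.54752877335858 -1.300578031654302
```

>>> play_rows(travel=[[0, 0, -0.15], [0, 0, -0.1], [0, 0, -0.05], [0, 0, 0]], rotation=[[0, 0, 0], [0, 0, 0], [0, 0, 0], [0, 0, 0]], claw=[1.5, 1.5, 1.5, 1.5])

```text
time_s: 19.3
position: [0.462, -0.2505, 0.0357]
tool_rot: [[0.007, -0.205, 0.979], [-0.0, 0.979, 0.205], [-1.0, -0.002, 0.007]]
ft_force: [0.5, 0.0, -1.8]
grip_width: 0.0209
```

```bash
python3 -c "
from h import *
s2()"
```

```text
t 19.3 pos [ 0.462  -0.2505  0.0357] yaw 11.86 xax [ 7.4e-03 -4.0e-04 -1.0e+00] F [ 0.53  0.05 -1.78] T [0.06 0.01 0.04] w 0.0209
along mm -166.7 lat -0.1 push -0.53 Flat -0.06 Fz -1.78
```

>>> play_rows(travel=[[0, 0, -0.05], [0, 0, -0.04], [0, 0, 0]], rotation=[[0, 0, 0], [0, 0, 0], [0, 0, 0]], claw=[1.5, 1.5, 1.5])

```text
time_s: 19.55
position: [0.4622, -0.2506, 0.0351]
tool_rot: [[0.008, -0.205, 0.979], [-0.001, 0.979, 0.205], [-1.0, -0.002, 0.008]]
ft_force: [-1.4, -0.1, 0.3]
grip_width: 0.0205
```

```bash
python3 -c "
from h import *
s2()"
```

```text
t 19.55 pos [ 0.4622 -0.2506  0.0351] yaw 11.86 xax [ 8.e-03 -8.e-04 -1.e+00] F [-1.38 -0.06  0.31] T [ 0.03 -0.03  0.03] w 0.0205
along mm -166.6 lat -0.2 push 1.36 Flat 0.23 Fz 0.31
```

>>> play_rows(travel=[[0.3, 0.06, 0], [0.3, 0.06, 0], [0.3, 0.06, 0], [0.3, 0.06, 0], [0.3, 0.06, 0], [0.3, 0.06, 0], [0.3, 0.06, 0], [0.3, 0.06, 0], [0, 0, 0]], rotation=[[0, 0, 0], [0, 0, 0], [0, 0, 0], [0, 0, 0], [0, 0, 0], [0, 0, 0], [0, 0, 0], [0, 0, 0], [0, 0, 0]], claw=[1.5, 1.5, 1.5, 1.5, 1.5, 1.5, 1.5, 1.5, 1.5])

```text
time_s: 20.3
position: [0.4894, -0.2455, 0.0354]
tool_rot: [[0.009, -0.206, 0.979], [-0.002, 0.979, 0.206], [-1.0, -0.003, 0.009]]
ft_force: [-0.0, 0.7, -0.4]
grip_width: 0.0204
```

```bash
python3 -c "
from h import *
s2()"
```

```text
t 20.3 pos [ 0.4894 -0.2455  0.0354] yaw 11.86 xax [ 0.0091 -0.0016 -1.    ] F [-0.01  0.73 -0.42] T [ 0.   -0.11 -0.04] w 0.0204
along mm -138.9 lat -0.8 push -0.14 Flat 0.72 Fz -0.42
```

>>> play_rows(travel=[[0.2, 0.06, -0.03], [0.2, 0.06, 0], [0.2, 0.05, 0]], rotation=[[0.001, 0.001, 0], [0.001, 0.001, 0], [0, 0, 0]], claw=[1.5, 1.5, 1.5])

```text
time_s: 20.55
position: [0.4958, -0.2438, 0.0353]
tool_rot: [[0.007, -0.205, 0.979], [0.0, 0.979, 0.205], [-1.0, -0.001, 0.007]]
ft_force: [-1.1, 0.3, 2.0]
grip_width: 0.0206
```

>>> play_rows(travel=[[0.15, 0.03, 0], [0.15, 0.03, 0]], rotation=[[0, 0, 0], [0, 0, 0]], claw=[1.5, 1.5])

```text
time_s: 20.72
position: [0.4992, -0.2431, 0.0354]
tool_rot: [[0.007, -0.205, 0.979], [0.0, 0.979, 0.205], [-1.0, -0.001, 0.007]]
ft_force: [-0.3, 0.1, 1.3]
grip_width: 0.0206
```

>>> play_rows(travel=[[0.15, 0.03, 0], [0.15, 0.03, 0]], rotation=[[0, 0, 0], [0, 0, 0]], claw=[1.5, 1.5])

```text
time_s: 20.88
position: [0.5024, -0.2425, 0.0354]
tool_rot: [[0.007, -0.205, 0.979], [0.0, 0.979, 0.205], [-1.0, -0.001, 0.007]]
ft_force: [-0.7, 0.9, 0.9]
grip_width: 0.0208
```

```bash
python3 -c "
from h import *
s2()"
```

```text
t 20.88 pos [ 0.5024 -0.2425  0.0354] yaw 11.85 xax [ 6.9e-03  3.0e-04 -1.0e+00] F [-0.67  0.89  0.95] T [-0.02  0.09  0.01] w 0.0208
along mm -125.5 lat -0.5 push 0.47 Flat 1.01 Fz 0.95
```

>>> play_rows(travel=[[0.15, 0.03, 0], [0.15, 0.03, 0], [0.15, 0.03, 0]], rotation=[[0, 0, 0], [0, 0, 0], [0, 0, 0]], claw=[1.5, 1.5, 1.5])

```text
time_s: 21.13
position: [0.5074, -0.2415, 0.0355]
tool_rot: [[0.007, -0.205, 0.979], [0.0, 0.979, 0.205], [-1.0, -0.001, 0.007]]
ft_force: [-0.9, -0.6, -0.0]
grip_width: 0.0209
```

>>> play_rows(travel=[[0.15, 0.03, 0], [0.15, 0.03, 0], [0.15, 0.03, 0]], rotation=[[0, 0, 0], [0, 0, 0], [0, 0, 0]], claw=[1.5, 1.5, 1.5])

```text
time_s: 21.38
position: [0.5123, -0.2405, 0.0355]
tool_rot: [[0.007, -0.205, 0.979], [0.0, 0.979, 0.205], [-1.0, -0.001, 0.007]]
ft_force: [-1.1, -0.8, 1.2]
grip_width: 0.0208
```

```bash
python3 -c "
from h import *
s2()"
```

```text
t 21.38 pos [ 0.5123 -0.2405  0.0355] yaw 11.85 xax [ 6.8e-03  2.0e-04 -1.0e+00] F [-1.13 -0.76  1.22] T [0.05 0.16 0.02] w 0.0208
along mm -115.4 lat -0.6 push 1.26 Flat -0.51 Fz 1.22
```

>>> play_rows(travel=[[0.15, 0.03, 0], [0.15, 0.03, 0]], rotation=[[0, 0, 0], [0, 0, 0]], claw=[1.5, 1.5])

```text
time_s: 21.55
position: [0.515, -0.24, 0.0357]
tool_rot: [[0.005, -0.206, 0.979], [0.0, 0.979, 0.206], [-1.0, -0.001, 0.005]]
ft_force: [-4.8, -0.3, 4.1]
grip_width: 0.0207
```

>>> play_rows(travel=[[0.15, 0.03, 0], [0.15, 0.03, 0]], rotation=[[0, 0, 0], [0, 0, 0]], claw=[1.5, 1.5])

```text
time_s: 21.72
position: [0.5174, -0.2394, 0.0357]
tool_rot: [[0.003, -0.206, 0.979], [0.0, 0.979, 0.206], [-1.0, -0.001, 0.003]]
ft_force: [-4.2, -1.0, 3.8]
grip_width: 0.0208
```

```bash
python3 -c "
from h import *
s2()"
```

```text
t 21.72 pos [ 0.5174 -0.2394  0.0357] yaw 11.87 xax [ 3.1e-03  1.0e-04 -1.0e+00] F [-4.16 -0.98  3.78] T [-0.11  0.59  0.  ] w 0.0208
along mm -110.2 lat -0.6 push 4.27 Flat -0.1 Fz 3.78
```

>>> play_rows(travel=[[0.15, 0.03, 0], [0.15, 0.03, 0]], rotation=[[0, -0.001, 0], [0, -0.001, 0]], claw=[1.5, 1.5])

```text
time_s: 21.88
position: [0.5204, -0.2388, 0.0357]
tool_rot: [[0.004, -0.206, 0.979], [0.0, 0.979, 0.206], [-1.0, -0.001, 0.004]]
ft_force: [-4.4, -1.0, 3.6]
grip_width: 0.0205
```

>>> play_rows(travel=[[0.15, 0.03, 0], [0.15, 0.03, 0]], rotation=[[0, -0.001, 0], [0, -0.001, 0]], claw=[1.5, 1.5])

```text
time_s: 22.05
position: [0.5235, -0.2381, 0.0357]
tool_rot: [[0.006, -0.206, 0.979], [0.0, 0.979, 0.206], [-1.0, -0.001, 0.006]]
ft_force: [-3.7, -1.3, 2.9]
grip_width: 0.0207
```

>>> play_rows(travel=[[0.15, 0.03, 0], [0.15, 0.03, 0]], rotation=[[0, -0.001, 0], [0, -0.001, 0]], claw=[1.5, 1.5])

```text
time_s: 22.22
position: [0.5267, -0.2374, 0.0357]
tool_rot: [[0.008, -0.206, 0.979], [0.0, 0.979, 0.206], [-1.0, -0.001, 0.008]]
ft_force: [-4.3, -1.2, 3.4]
grip_width: 0.0208
```

```bash
python3 -c "
from h import *
s2()"
```

```text
t 22.22 pos [ 0.5267 -0.2374  0.0357] yaw 11.87 xax [ 8.2e-03  5.0e-04 -1.0e+00] F [-4.26 -1.23  3.38] T [-0.11  0.72  0.02] w 0.0208
along mm -100.7 lat -0.5 push 4.42 Flat -0.33 Fz 3.38
```

>>> play_rows(travel=[[0.15, 0.03, 0], [0.15, 0.03, 0], [0.12, 0.03, 0], [0, 0, -0.03], [0, 0, 0]], rotation=[[0, 0, 0], [0, 0, 0], [0, 0, 0], [0, 0, 0], [0, 0, 0]], claw=[1.5, 1.5, 1.5, 1.5, 1.5])

```text
time_s: 22.63
position: [0.5317, -0.2363, 0.0357]
tool_rot: [[0.008, -0.206, 0.978], [0.0, 0.979, 0.206], [-1.0, -0.002, 0.008]]
ft_force: [-3.2, -0.1, 3.0]
grip_width: 0.0205
```

```bash
python3 -c "
from h import *
s2()"
```

```text
t 22.63 pos [ 0.5317 -0.2363  0.0357] yaw 11.9 xax [ 8.4e-03  1.0e-04 -1.0e+00] F [-3.18 -0.11  3.  ] T [-0.15  0.67 -0.01] w 0.0205
along mm -95.6 lat -0.5 push 3.14 Flat 0.54 Fz 3.0
```

>>> play_rows(travel=[[0, 0, 0], [0, 0, 0], [0, 0, 0], [0, 0, 0], [0, 0, 0.5], [0, 0, 1.5], [0, 0, 2.5], [-1, -0.2, 2.5], [-2, -0.4, 2.5], [-2.5, 1.5, 2], [-2.5, 3, 1], [-2.5, 3, 0]], rotation=[[0, 0, 0], [0, 0, 0], [0, 0, 0], [0, 0, 0], [0, 0, 0], [0, 0, 0], [0, 0, 0], [0, 0, 0], [0, 0, 0], [0, 0, 0], [0, 0, 0], [0, 0, 0]], claw=[2.5, 3.5, 4.5, 5, 5, 5, 5, 5, 5, 5, 5, 5])

```text
time_s: 23.63
position: [0.4286, -0.1689, 0.165]
tool_rot: [[0.016, -0.203, 0.979], [-0.001, 0.979, 0.203], [-1.0, -0.005, 0.015]]
ft_force: [0.4, -0.5, -0.1]
grip_width: 0.0502
```

>>> play_rows(travel=[[-2, 4, 1], [-1, 4, 1], [-1, 4, 0], [-1, 4, 0], [0, 2, 0], [0, 0, 0], [0, 0, 0]], rotation=[[0, 0, 0], [0, 0, 0], [0, 0, 0], [0, 0, 0], [0, 0, 0], [0, 0, 0], [0, 0, 0]], claw=[5, 5, 5, 5, 5, 5, 5])

```text
time_s: 24.22
position: [0.3729, 0.0145, 0.1881]
tool_rot: [[0.024, -0.202, 0.979], [-0.002, 0.979, 0.203], [-1.0, -0.007, 0.023]]
ft_force: [0.2, 0.3, -0.6]
grip_width: 0.0502
```

```bash
python3 look.py t6
python3 - <<'E'
from h import *
s=env.get_image("scene")[:,:,::-1]; t=env.get_image("top")[:,:,::-1]
cv2.imwrite("pics/s6.png",s); cv2.imwrite("pics/top6.png",t)
cv2.imwrite("pics/s6c.png",cv2.resize(s[180:320,340:480],None,fx=4,fy=4,interpolation=cv2.INTER_CUBIC))
E
```

```text
t 24.27 pos [0.373  0.0141 0.1881] yaw 11.64 xax [ 0.0238 -0.0019 -0.9997] F [-0.19 -0.65  0.81] T [-0.    0.   -0.01] w 0.0501
```

View pics/t6.png

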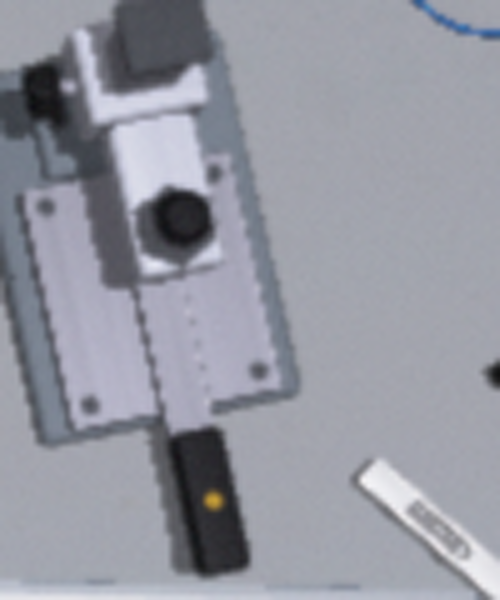

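View pics/s6c.png

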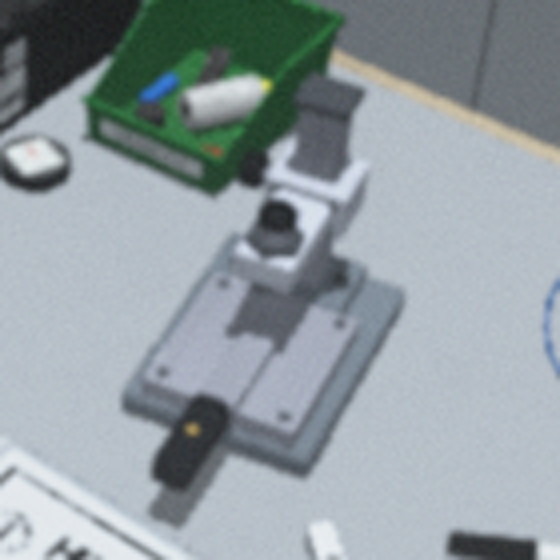

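View pics/top6.png

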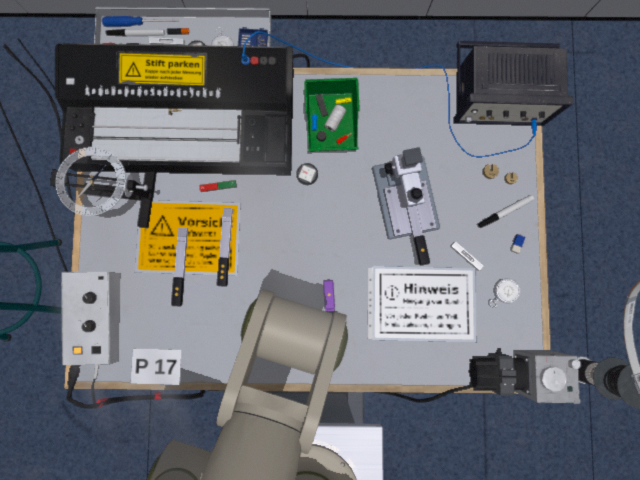

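Gauge_1 lies in the gap with its handle at t6 (197,432)–(221,570). The others are flat, and the magnet, compass and level haven't moved. Last, I'll measure where the mark is.

Run:
```python
from h import *
c=lambda x,y,z:onz("top",(x+.5)/5-.5+380,(y+.5)/5-.5+150,z)[:2]
f,r=c(197.5,431.5,.05),c(222,572,.05)
d=f-r;print("len",np.linalg.norm(d),"yaw",np.degrees(np.arctan2(d[1],d[0])))
v=U
for n,p in(("front",f+.079*v),("rear",r+.141*v)): e=p-A;print(n,"mark along/lat mm",e@U*1e3,e@N*1e3)
cv=lambda x,y,s,ox,oy:((x+.5)/s-.5+ox,(y+.5)/s-.5+oy)
p,e=tri(ray("top",*cv(213,500,5,380,150)),ray("scene",*cv(192,430,4,340,180)));print("rivet",p,e)
s2()
```

```text
len 0.05977895927857997 yaw 9.136614223920413
front mark along/lat mm -0.5549672661324135 -1.643767063226764
rear mark along/lat mm 1.733095088815064 1.18615786572102
rivet [ 0.51860322 -0.23990025  0.05125079] [np.float64(0.00016585632015857186), np.float64(0.00016585632015861176)]
t 24.37 pos [0.3734 0.0131 0.1877] yaw 11.51 xax [ 0.0231 -0.002  -0.9997] F [ 0.02 -0.09  0.36] T [-0.03 -0.04  0.03] w 0.0501
along mm -199.3 lat 276.1 push -0.0 Flat -0.09 Fz 0.36
```

The mark is within about 2 mm of the axis, and the handle top is at 0.051 m, where the plate's 32 mm plus the 18 mm handle would put it (50 mm). Handing in.

```bash
python3 -c "
from rig import env
print(env.close_job())"
```

```text
the job is handed in; nothing more can be done
None
```

Gauge_1 is the blade that fits. I left it under the plunger with its scribed line on the axis and handed the job in at about 24.4 s of the 67 s allowed. The hand-in gives no verdict.

- **Gauge_2 (tried first):** it met the nose almost at its tip. The push then rose from about 4.5 N to 14.6 N and it stopped roughly 10 mm short of the mark. I took that as blocked, pulled it out and laid it back near its old place.
- **Gauge_1:** it ran in free for most of its bevel, then lifted the plunger and slid with a steady drag of about 4.3 N, dropping to about 3 N at rest. It went past the point where gauge_2 stopped.
- **Gauge_3:** I didn't try or touch it, because gauge_2, which is thinner, was already blocked.

**Last checks:**
- The top view puts the mark about 2 mm or less from the axis.
- The handle top triangulates to 51 mm, against 50 mm expected for a blade flat on the plate.
- Gauges 2 and 3 look flat on the bench.
- The magnet, compass and level look unmoved, and the arm is well clear.

**Disagreements and limits:**
- The handle's heading read 9.1° in the last picture against 11.9° on the arm at release. I put this down to coarse pixels.
- The top and wrist cameras differed by 3 to 4 mm sideways earlier.
- I inferred the final plunger force from the drag; it was not measured directly.

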